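# Load the ceramic block magazine

### The job

Load the milling loader's block magazine with all the ceramic blocks in the blue sloped bin. Pull the spring pin up and turn it to park it in its rest notch, draw the magazine fully out from under the hood, lay every block down flat in an empty pocket of its own length (long blocks in the long pockets, short ones in the short pockets), then push the magazine fully home and turn the pin back so that it drops all the way in and locks. Leave the cup, the plaster cast and the jar where they are.

Things in the scene. Friction and masses are not known exactly. Their poses are not given: they have to be found in the camera images.
- loader: Fixed white base plate 170 (x) x 360 (y) x 10 mm, origin at the centre of its underside. The magazine slides along y. Grey hood with clear roof over the +y end: x -71..71, y 35..180, 65 mm high, open at its -y end; the magazine docks under it. Pin axis at x -115, y 20, in a bracket (62 x 60 mm, 22 mm high) with a notched steel crown, 22 mm radius, top 42 mm above the bench.
- magazine (a joint): How far the magazine is drawn out along the loader's -y, m: 0 = home under the hood, 0.15 = fully out (hard stops). About 1.5 N of friction; stays where left; locked while the pin is down. An aluminium tray, 128 mm wide (x), floor 20 mm above the bench; a lug on its -x side has a 13 mm pin hole, in line with the 8 mm pin when home.
- magazine_tab (a point): Centre of grip of the magazine's black upright pull tab: 30 mm in x, 10 mm thick in y, top 10 mm above this point, 40 mm high in all. The point is 48 mm above the bench, in the middle of the tab's thickness; axes as the loader's. Pinch it across y from above, then draw or push.
- pocket_long_a (a point): Centre of the floor of a long pocket of the magazine, 46 mm long (x) by 24 mm wide (y) inside, with ribs 5 mm high and 3 mm thick around it; x along its length. 20 mm above the bench. It moves with the magazine; pockets are 62 mm apart in y, and under the hood when the magazine is home.
- pocket_long_b (a point): The other long pocket, same size; its floor's centre.
- pocket_short_a (a point): Centre of the floor of a short pocket, 32 mm long (x) by 24 mm wide (y) inside, ribs as for the long ones; x along its length.
- pocket_short_b (a point): The other short pocket, same size; its floor's centre.
- pin_handle (a point): Centre of the pin's black T-handle, a bar 44 mm long (its y), 12 mm wide (its x), 16 mm high; it lifts and turns with the pin. 64 mm above the bench when the pin is down; fingertips have room down to 18 mm below the point. At turn 0 its axes are the loader's. Grip it across its 12 mm.
- pin_lift (a joint): How far the spring pin is pulled up, m: 0 = fully down (locking), at most 0.027. A spring pulls it down, 4 N at 0 and about 7 N when out. Lifted past 0.020, its cross-bar can turn over the crown; in the rest notch it sits at about 0.017 and stays out when let go.
- pin_turn (a joint): Turn of the pin handle, rad, counter-clockwise from above: 0 = over the deep slot, where the pin drops in (lower stop); about 1.15 = over the rest notch (let go between 1.05 and 1.25 it settles there); upper stop 1.35. It turns easily, but only when lifted past 0.020.
- bin: Fixed shallow blue bin, 124 (x) x 316 (y) mm, origin at the centre of its underside. Its floor slopes 15 degrees down towards -x, 24 mm above the bench in the middle. Ribs 7 mm high off the floor (rim 48 mm up at the back) and 4 mm thick run round it and form four compartments along y (centres -117, -39, 39, 117), each 74 mm wide inside. At most one block in each, in any order.
- long_1: Long white ceramic block, 40 x 18 x 18 mm, about 35 g; origin at its centre; x along its length, y and z across; x points from the steel foot plate (5 mm thick, part of the length) to the ceramic end, which way round does not matter. May be absent.
- long_2: Another long block, the same. May be absent.
- short_1: Short white ceramic block, 26 x 18 x 18 mm, about 23 g; origin at its centre; x along its length, y and z across; x points from the steel foot plate (5 mm thick, part of the length) to the ceramic end, which way round does not matter. May be absent.
- short_2: Another short block, the same. May be absent.
- cup: Bystander: green plastic cup, 76 mm wide, 85 mm high, origin at the centre of its underside.
- cast: Bystander: plaster cast with a row of teeth, a disc 60 mm wide, 24 mm high, origin at the centre of its underside.
- jar: Bystander: white jar, 56 mm wide, 65 mm high, origin at the centre of its underside.
Not all that is in view belongs to the job. Leave any black look-alike of the long_1 alone.

How it is judged:
By the outcome, as a careful person would: the job done as asked, in the order asked, and still so for the second after the job is handed in, with the robot touching nothing.
Of long_1, long_2, short_1, short_2 only 2 to 4 are there at a start; the rules pass over those that are not, and their reading is None.
At some moment in a run one of long_1, long_2, short_1, short_2 may be knocked a few centimetres aside while the robot is not near it.
Once in a run the grip may slacken for a moment while it holds something.
It also fails if it takes over 210 s, if anything falls off the work surface, if the arm or the gripper's body presses on something with over 40 N, if the wrist force passes 120 N, or if a joint passes its speed limit or range.

### The arm

A 6-joint arm with a two-finger parallel gripper is mounted at the origin on the work surface. World frame = base frame: x ahead of the robot, y to its left, z up, the work surface at z = 0. Lengths are in m, angles in rad, forces in N, time in s.
With the tool pointing down it reaches from about 0.25 to 0.8 m from the base axis. Payload 8.5 kg.
Tool frame: the origin (TCP) lies midway between the tips of the shut fingers; the grasp point (between the pads) lies 19 mm behind it; z points along the fingers, y is the line along which they close (so a half turn about z gives the same grasp; the last joint's range is limited). The gripper opens to 85 mm and grips with 20 to 120 N. Pads are 22 mm wide; open, the fingers measure 114 mm over their backs; the gripper's body (76 mm by 85 mm) begins 54 mm behind the grasp point. The pads swing forward as they close: fully open they stand 13 mm farther back than shut.
Start: joints at [1.17, 0.238, -0.013, 1.319, 0, 1.571], TCP at [0.205, 0.483, 0.231] pointing down, gripper open.
Joint ranges: [-2.66, 2.66], [-1.03, 1.9], [-1.14, 1.46], [-1.82, 2.27], [-1.45, 1.34], [-3.14, 3.14]. Speed limits (rad/s): [2.22, 2.22, 2.79, 3.14, 3.14, 3.14].

### API

Orientations are given as a unit quaternion [w, x, y, z].
In Python, from cell import bot, eyes gives the robot as it stands. The module is installed in compiled form; this text tells all that it offers.
- The arm moves only by the shell command python3 -m inch 'ROWS' [FORCE]. ROWS is JSON, a list of rows, each an object with "dp": the shift along the tool's x, y, z in cm, a list of three; "roll": the turn about the tool's z in units of 5 degrees (1.0 is 5 degrees); "gripper": the opening, from 0 (shut) to 1 (fully open). In form: [{"dp": [tx, ty, tz], "roll": roll, "gripper": gripper}, ...]. A call has 1 to 20 rows; each row shifts and turns the commanded pose from where the row before left it, along the tool's axes as they then stand; what a row does not reach is not made up. A row lasts 1/12 s, in which the tool goes at most 41.7 mm and 7.16 degrees, less where a joint would pass 70% of its speed; a pose out of reach is approached as far as the arm can. A call with a gripper value outside its range is refused whole. The fingers move at their own pace and stop on an object; FORCE is the grip in N (left out, the last holds). Time passes only in rows, so rows that do not move let the fingers close. It gives the time, the measured TCP pose, the force, the opening and the grip force at its end, in the units of the state.
- bot.observe(): the state, without advancing time (a new reading comes with each control period).
- eyes.get_image(name): name is "side" or "top"; returns a dict with "frame" (400x640x3 uint8, red, green, blue), "fx", "fy", "cx", "cy" (pixels), "distortion" ([k1, k2, p1, p2, k3] as OpenCV has them; the pictures are not rectified), "extrinsics" (4x4, takes a point from world to camera coordinates). Camera axes: x right, y down, z forward; pixel columns grow to the right and rows downward; lengths in m; the calibration is good to about 2 mm. A picture is of the moment at which its call begins. There is no depth.
- bot.job_done(): hands the job in; it is judged then, once.
Trained networks look in the newest picture that a camera, given by its name, has taken for a name from the list of things; names that differ only in an ending like _2 or _b are one class to them, and where a whole thing is asked for, a point or a joint stands for the part that bears it (a point fixed in the world has none). Each returns a list of dicts, best first, with "score" (0 to 1); they miss things now and then, are a little off and sometimes report something else, mostly with a low value. They report only what shows in the picture. A call takes as long as a camera call. They do not tell look-alikes from the thing itself.
- eyes.look_for(camera, query): "position" ([x, y, z] in m, in world coordinates, good to about 4 mm: the middle of the surface that is visible of it).
- eyes.silhouettes(camera, query): "region" (400x640 bool, what is visible of it).
The state is a dict: "time_s": time; "joint_pos": joint angles; "joint_velocities": joint speeds; "joint_efforts": joint torques, N m; "position": TCP position; "ee_rot": TCP orientation; "wrist_force": force on the tool from outside, world axes, zero at the start; "wrist_torque": the same for the moment, N m; "gripper_width": finger opening in m; "gripper_force": force on a finger pad.
Only numpy, scipy, OpenCV 4.12 (cv2) and the standard library are available. Lean on these libraries where they do the work, as an engineer would, in place of code of your own. Each camera call takes 0.05 s, during which the arm holds its last target. There are 200 camera calls.

## Working session

There is one attempt and no reset: what is moved stays moved. The work goes in short steps, Python scripts to look and compute and a shell command to move; the robot and the scene stay as the last step left them, time stands still between calls to the robot, and variables do not carry over. Pictures are saved under pics/ and viewed, at most 14 in all, crops included, and the job is handed in when it is done.

```bash
mkdir -p pics
cat > h.py <<'E'
import numpy as np, cv2
from cell import bot, eyes
from scipy.spatial.transform import Rotation as R
def snap(n,f):
    im=eyes.get_image(n); cv2.imwrite('pics/'+f,im['frame'][:,:,::-1]); return im
def cam(im):
    K=np.array([[im['fx'],0,im['cx']],[0,im['fy'],im['cy']],[0,0,1]]);E=np.array(im['extrinsics']);return K,np.array(im['distortion']),E
def px2w(im,px,z):
    K,d,E=cam(im);u=cv2.undistortPoints(np.array(px,float).reshape(-1,1,2),K,d).reshape(-1,2)
    r=np.c_[u,np.ones(len(u))]@E[:3,:3];c=-E[:3,:3].T@E[:3,3]
    return c+r*((z-c[2])/r[:,2])[:,None]
def w2px(im,P):
    K,d,E=cam(im);return cv2.projectPoints(np.array(P,float).reshape(-1,1,3),cv2.Rodrigues(E[:3,:3])[0],E[:3,3],K,d)[0].reshape(-1,2)
def tool():
    s=bot.observe();w,x,y,z=s['ee_rot'];return np.array(s['position']),R.from_quat([x,y,z,w]).as_matrix(),s
def go(target,yaw_y=None):
    "prints cm shift in tool axes to world target, and roll in units to bring tool y line to world angle yaw_y"
    p,M,s=tool();d=M.T@(np.array(target)-p)*100
    out=f"dp {d.round(2)}"
    if yaw_y is not None:
        a=np.arctan2(M[1,1],M[0,1]);e=(yaw_y-a+np.pi/2)%np.pi-np.pi/2
        out+=f" worldturn {np.degrees(e):.1f} roll {-np.degrees(e)/5:.2f}"
    print(out,'pos',p.round(4),'j6',round(s['joint_pos'][5],2),'w',round(s['gripper_width'],4),'t',s['time_s'])
E
python3 - <<'E'
from h import *
for c in('top','side'):
    im=snap(c,c+'0.png');K,d,E=cam(im);print(c,(-E[:3,:3].T@E[:3,3]).round(3),K[0,0])
    for q in('loader','magazine','magazine_tab','pocket_long_a','pocket_short_a','pin_handle','bin','long_1','short_1','cup','cast','jar'):
        print(q,[(np.round(r['position'],3).tolist(),round(r['score'],2)) for r in eyes.look_for(c,q)][:5])
p,M,s=tool();print(p,M.round(3),s['gripper_width'],s['time_s'])
E
```

```text
top [ 0.372 -0.063  1.281] 483.9415359973779
loader [([0.562, 0.206, 0.015], 0.55)]
magazine [([0.573, 0.215, 0.019], 0.58)]
magazine_tab [([0.573, 0.22, 0.015], 0.56)]
pocket_long_a [([0.571, 0.214, 0.019], 0.61)]
pocket_short_a [([0.57, 0.215, 0.019], 0.58)]
pin_handle [([0.786, 0.086, 0.06], 0.48), ([0.468, 0.214, 0.072], 0.45)]
bin [([0.521, -0.242, 0.028], 0.88), ([0.568, 0.219, 0.02], 0.37)]
long_1 [([0.514, -0.361, 0.037], 0.68)]
short_1 []
cup [([0.782, -0.159, 0.046], 0.75), ([0.467, 0.21, 0.07], 0.55)]
cast [([0.367, 0.012, 0.018], 0.69)]
jar [([0.786, 0.086, 0.062], 0.8)]
side [ 0.165 -0.602  0.639] 378.25384988311436
loader [([0.558, 0.195, 0.012], 0.65), ([0.565, 0.226, 0.025], 0.65), ([0.505, -0.29, 0.037], 0.63)]
magazine [([0.57, 0.226, 0.015], 0.74)]
magazine_tab [([0.571, 0.22, 0.017], 0.94)]
pocket_long_a [([0.57, 0.228, 0.021], 0.55)]
pocket_short_a [([0.567, 0.226, 0.025], 0.81)]
pin_handle [([0.566, 0.226, 0.026], 0.46)]
bin [([0.52, -0.267, 0.026], 0.76)]
long_1 [([0.378, -0.358, 0.02], 0.74), ([0.513, -0.371, 0.039], 0.6), ([0.532, -0.47, 0.019], 0.6), ([0.504, -0.204, 0.04], 0.49)]
short_1 [([0.556, 0.196, 0.012], 0.63), ([0.506, -0.292, 0.035], 0.51)]
cup [([0.763, -0.163, 0.062], 0.79), ([0.511, -0.373, 0.04], 0.38)]
cast [([0.363, 0.008, 0.014], 0.72)]
jar []
[0.20480865 0.48335913 0.23128183] [[-0.921  0.39  -0.   ]
 [ 0.39   0.921 -0.   ]
 [ 0.    -0.    -1.   ]] 0.08519499958981225 1.3
```

View pics/top0.png

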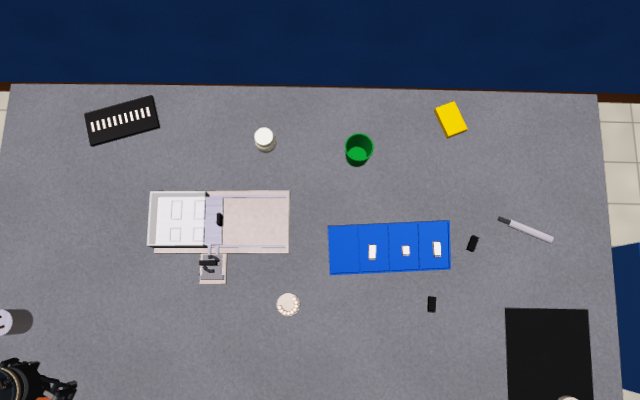

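View pics/side0.png

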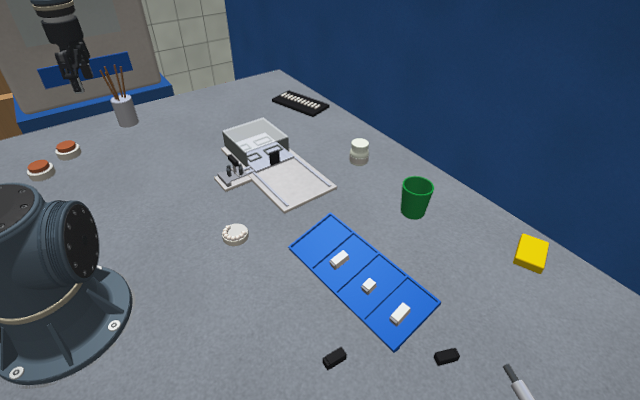

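The top view shows the loader with its hood at (180,218), the tab at (220,219) and the pin at (208,263). The bin is at (389,247) with three white blocks at (372,252), (406,251) and (437,249). The black look-alikes lie outside the bin.

Run:
```python
import cv2
i=cv2.imread('pics/top0.png')
cv2.imwrite('pics/c1.png',cv2.resize(i[180:295,140:300],None,fx=5,fy=5,interpolation=cv2.INTER_CUBIC))
cv2.imwrite('pics/c2.png',cv2.resize(i[210:285,320:460],None,fx=5.5,fy=5.5,interpolation=cv2.INTER_CUBIC))
```

```text
(no output)
```

View pics/c1.png

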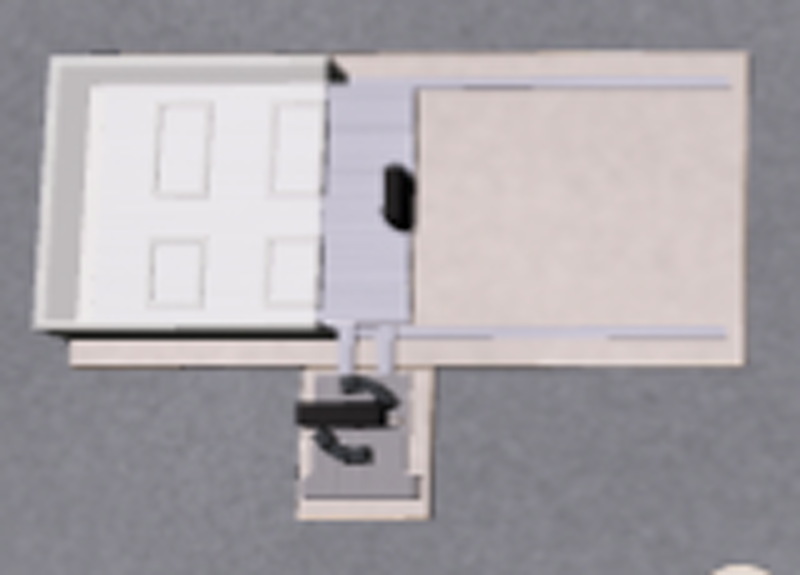

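View pics/c2.png

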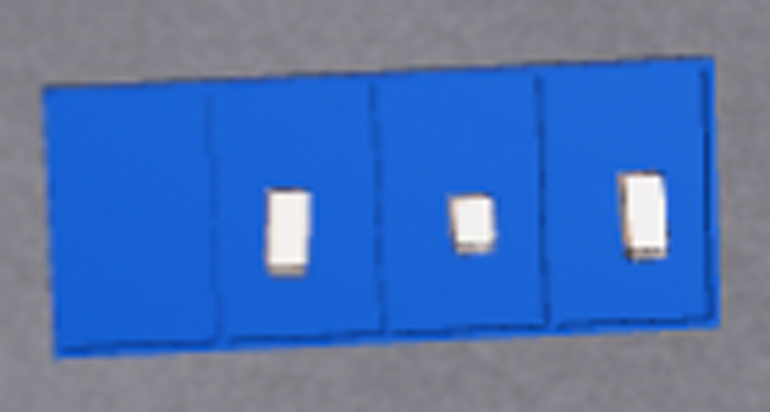

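The first crop shows the loader plate's corners at crop (747,52), (744,365) and (69,366), with the handle at (343,413) along y. In the second, the bin's outline is tilted about 3° and the blocks are long, short, long at (290,225), (473,220) and (643,210).

```bash
cat > fit.py <<'E'
from h import *
im=eyes.get_image('top')
c1=lambda p:np.array(p)/5+[139.6,179.6]
c2=lambda p:np.array(p)/5.5+[319.6,209.6]
def rigid(L,W):
    L=np.array(L,float);W=np.array(W)[:,:2];a=L-L.mean(0);b=W-W.mean(0)
    th=np.arctan2((a[:,0]*b[:,1]-a[:,1]*b[:,0]).sum(),(a*b).sum());r=np.array([[np.cos(th),-np.sin(th)],[np.sin(th),np.cos(th)]])
    t=W.mean(0)-r@L.mean(0);return th,t,(L@r.T+t-W)
E
python3 - <<'E'
from fit import *
W=px2w(im,c1([(747,52),(744,365),(69,366)]),.01)
th,t,e=rigid([(.085,-.18),(-.085,-.18),(-.085,.18)],W);print('loader',np.degrees(th),t,e.round(4).tolist())
r=np.array([[np.cos(th),-np.sin(th)],[np.sin(th),np.cos(th)]])
print('pin from loader',r@[-.115,.02]+t,'handle seen',px2w(im,c1([(346,413)]),.072))
tab=px2w(im,c1([(401,180)]),.058);print('tab',tab,'loaderframe',(tab[0,:2]-t)@r)
hw=px2w(im,c1([(297,413),(390,413)]),.072);print(hw)
Wb=np.r_[px2w(im,c2([(43,88),(713,57)]),.045),px2w(im,c2([(719,325),(57,357)]),.018)]
th,t,e=rigid([(.062,.158),(.062,-.158),(-.062,-.158),(-.062,.158)],Wb);print('bin',np.degrees(th),t,e.round(4).tolist())
# block tops: quads top face
for n,q in dict(A=[(270,188),(310,188),(306,266),(267,266)],S=[(451,196),(492,195),(496,247),(457,250)],B=[(622,173),(661,173),(666,250),(630,252)]).items():
    P=px2w(im,c2(q),.043);m=P.mean(0);ax=(P[0]+P[1]-P[2]-P[3])/2;print(n,m.round(4),np.degrees(np.arctan2(ax[1],ax[0])).round(1),np.linalg.norm(ax[:2]).round(3))
s=eyes.get_image('side');print('side px of seen tops',w2px(s,px2w(im,c2([(288,227),(474,222),(645,212)]),.043)).round(0).tolist(), w2px(s,[[.5,-.2,.04],[.51,-.2,.04]]).tolist())
for c in('top','side'):
  I=eyes.get_image(c)
  for q in('long_1','short_1'):
    for d in eyes.silhouettes(c,q)[:5]:
        y,x=np.nonzero(d['region']);print(c,q,round(d['score'],2),x.mean().round(1),y.mean().round(1),len(x))
p,M,st=tool();print(np.degrees(np.arctan2(M[1,1],M[0,1])),st['joint_pos'])
E
```

```text
loader 1.4882191638854667 [0.57652204 0.19683896] [[0.0006, -0.0003], [-0.0004, -0.0006], [-0.0002, 0.0009]]
pin from loader [0.4610414 0.2138455] handle seen [[0.4615298 0.2101437 0.072    ]]
tab [[0.58296011 0.19243364 0.058     ]] loaderframe [ 0.00632149 -0.00457103]
[[0.46088476 0.23484646 0.072     ]
 [0.46210412 0.18799412 0.072     ]]
bin 3.9768913074502033 [ 0.51448105 -0.24710889] [[-0.0001, 0.0002], [-0.0001, 0.0003], [0.0, -0.0015], [0.0001, 0.0011]]
A [ 0.5029 -0.2009  0.043 ] -2.4 0.037
S [ 0.5072 -0.2874  0.043 ] 4.8 0.025
B [ 0.5136 -0.3673  0.043 ] 3.5 0.037
side px of seen tops [[339.0, 255.0], [368.0, 282.0], [399.0, 309.0]] [[337.4839494909517, 256.1963811353828], [341.29443571315517, 254.10083117382393]]
top long_1 0.7 371.0 250.3 108
top long_1 0.68 431.4 304.4 125
top long_1 0.55 471.9 243.1 98
top short_1 0.46 405.2 250.1 79
side long_1 0.86 334.4 358.3 288
side long_1 0.82 446.2 355.9 320
side long_1 0.77 339.2 259.2 215
side long_1 0.72 399.1 314.4 311
side short_1 0.67 368.8 286.1 156
67.0365988815358 [ 1.17000594e+00  2.38239117e-01 -1.34946350e-02  1.31921437e+00
 -1.41065253e-05  1.57079290e+00]
```

```bash
python3 -m inch '[{"dp":[0,0,0],"roll":1.31,"gripper":0.4},{"dp":[0,0,0],"roll":1.31,"gripper":0.4},{"dp":[0,0,0],"roll":1.31,"gripper":0.4},{"dp":[0,0,0],"roll":1.31,"gripper":0.4},{"dp":[0,0,0],"roll":1.31,"gripper":0.4},{"dp":[0,0,0],"roll":1.31,"gripper":0.4},{"dp":[0,0,0],"roll":1.31,"gripper":0.4},{"dp":[0,0,0],"roll":1.31,"gripper":0.4},{"dp":[0,0,0],"roll":1.31,"gripper":0.4},{"dp":[0,0,0],"roll":1.31,"gripper":0.4},{"dp":[0,0,0],"roll":0,"gripper":0.4}]'; python3 -c "
from h import *
go([.461,.212,.12],np.radians(1.5))"
```

```text
time_s: 2.62
position: [0.2048, 0.4834, 0.2313]
ee_rot: [0.0, 0.699, 0.715, -0.0]
wrist_force: [0.1, -0.7, 0.2]
gripper_width: 0.0344
gripper_force: 0.0
dp [-27.68  25.03  11.13] worldturn 0.3 roll -0.05 pos [0.2048 0.4834 0.2313] j6 2.72 w 0.0344 t 2.6167
```

```bash
python3 -m inch '[{"dp":[-2.5,2.3,0],"roll":0,"gripper":0.4},{"dp":[-2.5,2.3,0],"roll":0,"gripper":0.4},{"dp":[-2.5,2.3,0],"roll":0,"gripper":0.4},{"dp":[-2.5,2.3,0],"roll":0,"gripper":0.4},{"dp":[-2.5,2.3,0],"roll":0,"gripper":0.4},{"dp":[-2.5,2.3,0.5],"roll":0,"gripper":0.4},{"dp":[-2.5,2.3,1],"roll":0,"gripper":0.4},{"dp":[-2.5,2.3,2],"roll":0,"gripper":0.4},{"dp":[-2.5,2.3,2],"roll":0,"gripper":0.4},{"dp":[-2.5,2.3,2],"roll":0,"gripper":0.4},{"dp":[-2.68,2.03,2],"roll":0,"gripper":0.4},{"dp":[0,0,1.5],"roll":0,"gripper":0.4},{"dp":[0,0,0],"roll":0,"gripper":0.4},{"dp":[0,0,0],"roll":0,"gripper":0.4}]'; python3 -c "
from h import *
go([.461,.212,.048],np.radians(1.5))
im=snap('side','s1.png');f=im['frame'][120:220,180:320];cv2.imwrite('pics/s1c.png',cv2.resize(f[:,:,::-1],None,fx=5,fy=5,interpolation=cv2.INTER_CUBIC))"
```

```text
time_s: 3.78
position: [0.4619, 0.2129, 0.1209]
ee_rot: [-0.0, 0.697, 0.717, -0.001]
wrist_force: [-0.1, 1.6, -0.4]
gripper_width: 0.0341
gripper_force: 0.0
dp [-0.09 -0.08  7.29] worldturn -0.1 roll 0.03 pos [0.4619 0.2129 0.1209] j6 1.97 w 0.0341 t 3.7833
```

View pics/s1c.png

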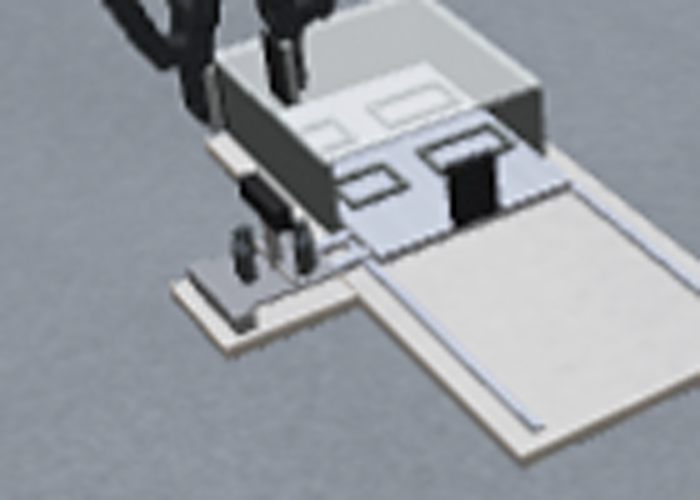

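The fingers straddle the handle, which sits at crop (267,203), from above. Next I go down, grip and lift 24 mm.

```bash
python3 -m inch '[{"dp":[-0.09,-0.08,2],"roll":0,"gripper":0.4},{"dp":[0,0,2],"roll":0,"gripper":0.4},{"dp":[0,0,2],"roll":0,"gripper":0.4},{"dp":[0,0,1.2],"roll":0,"gripper":0.4},{"dp":[0,0,0],"roll":0,"gripper":0.4},{"dp":[0,0,0],"roll":0,"gripper":0},{"dp":[0,0,0],"roll":0,"gripper":0},{"dp":[0,0,0],"roll":0,"gripper":0},{"dp":[0,0,0],"roll":0,"gripper":0},{"dp":[0,0,0],"roll":0,"gripper":0},{"dp":[0,0,0],"roll":0,"gripper":0}]' 60; python3 -m inch '[{"dp":[0,0,-0.6],"roll":0,"gripper":0},{"dp":[0,0,-0.6],"roll":0,"gripper":0},{"dp":[0,0,-0.6],"roll":0,"gripper":0},{"dp":[0,0,-0.6],"roll":0,"gripper":0},{"dp":[0,0,0],"roll":0,"gripper":0},{"dp":[0,0,0],"roll":0,"gripper":0}]' 60
```

```text
time_s: 4.75
position: [0.4631, 0.2134, 0.0509]
ee_rot: [0.0, 0.697, 0.717, 0.002]
wrist_force: [1.1, 1.6, 7.7]
gripper_width: 0.0105
gripper_force: 62.3
time_s: 5.25
position: [0.4628, 0.2132, 0.074]
ee_rot: [0.0, 0.697, 0.717, 0.001]
wrist_force: [5.3, 3.8, -7.5]
gripper_width: 0.0105
gripper_force: 60.2
```

```bash
python3 -m inch '[{"dp":[0,0,0],"roll":-0.7,"gripper":0},{"dp":[0,0,0],"roll":-1.3,"gripper":0},{"dp":[0,0,0],"roll":-1.3,"gripper":0},{"dp":[0,0,0],"roll":-1.3,"gripper":0},{"dp":[0,0,0],"roll":-1.3,"gripper":0},{"dp":[0,0,0],"roll":-1.3,"gripper":0},{"dp":[0,0,0],"roll":-1.3,"gripper":0},{"dp":[0,0,0],"roll":-1.3,"gripper":0},{"dp":[0,0,0],"roll":-1.3,"gripper":0},{"dp":[0,0,0],"roll":-1.3,"gripper":0},{"dp":[0,0,0],"roll":-0.8,"gripper":0},{"dp":[0,0,0],"roll":0,"gripper":0},{"dp":[0,0,0],"roll":0,"gripper":0}]' 60; python3 -c "
from h import *
p,M,s=tool();print(s['wrist_torque'],np.degrees(np.arctan2(M[1,1],M[0,1])))"
```

```text
time_s: 6.33
position: [0.464, 0.2138, 0.0741]
ee_rot: [0.002, 0.194, 0.981, 0.002]
wrist_force: [8.7, 6.5, -8.1]
gripper_width: 0.0108
gripper_force: 60.3
[ 1.14925234 -1.93393291  0.01240693] 67.57697339388567
```

```bash
python3 -m inch '[{"dp":[0,0,0.3],"roll":0,"gripper":0},{"dp":[0,0,0.3],"roll":0,"gripper":0},{"dp":[0,0,0],"roll":0,"gripper":0},{"dp":[0,0,0],"roll":0,"gripper":0.35},{"dp":[0,0,0],"roll":0,"gripper":0.35},{"dp":[0,0,0],"roll":0,"gripper":0.35},{"dp":[0,0,0],"roll":0,"gripper":0.35},{"dp":[0,0,-2],"roll":0,"gripper":0.35},{"dp":[0,0,-3],"roll":0,"gripper":0.35},{"dp":[0,0,-3],"roll":0,"gripper":0.35},{"dp":[0,0,0],"roll":0,"gripper":0.35}]'; python3 -c "
from h import *
im=snap('side','s2.png');f=im['frame'][120:220,180:320];cv2.imwrite('pics/s2c.png',cv2.resize(f[:,:,::-1],None,fx=5,fy=5,interpolation=cv2.INTER_CUBIC))
go([.5767,.1922,.13],np.radians(91.5))"
```

```text
time_s: 7.25
position: [0.4638, 0.2134, 0.1524]
ee_rot: [0.003, 0.195, 0.981, 0.002]
wrist_force: [1.9, 0.5, -1.2]
gripper_width: 0.0299
gripper_force: 0.0
dp [-11.29   2.41   2.05] worldturn 24.0 roll -4.79 pos [0.4631 0.2131 0.15  ] j6 0.82 w 0.0299 t 7.3
```

View pics/s2c.png

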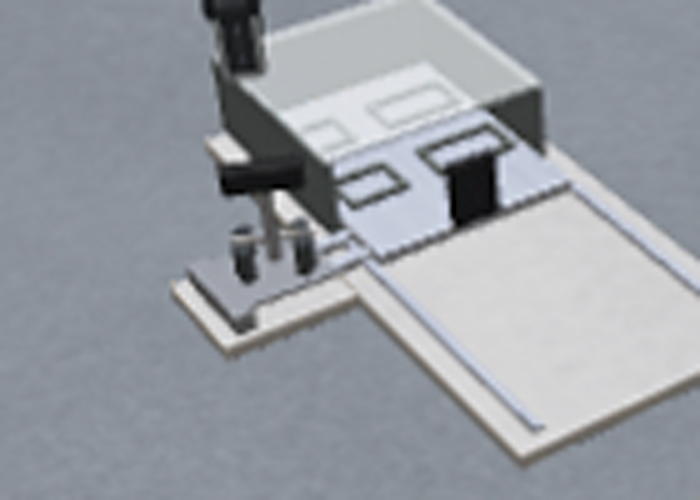

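The handle at crop (262,172) is now turned and raised, parked on the crown. Next is the tab.

```bash
python3 -m inch '[{"dp":[0,0,0],"roll":-1.3,"gripper":0.35},{"dp":[0,0,0],"roll":-1.3,"gripper":0.35},{"dp":[0,0,0],"roll":-1.3,"gripper":0.35},{"dp":[0,0,0],"roll":-0.9,"gripper":0.35},{"dp":[0,0,0],"roll":0,"gripper":0.35}]'; python3 -c "
from h import *
im=eyes.get_image('side');print(px2w(im,[(180+473/5-.4,120+157/5-.4)],.058))
go([.5767,.1922,.12],np.radians(91.5))"
```

```text
time_s: 7.72
position: [0.4609, 0.2121, 0.1463]
ee_rot: [-0.001, -0.015, 1.0, -0.0]
wrist_force: [-0.0, -0.9, 0.1]
gripper_width: 0.0296
gripper_force: 0.0
[[0.5781962  0.19468216 0.058     ]]
dp [-11.52  -2.28   2.62] worldturn 0.1 roll -0.01 pos [0.461  0.2121 0.1464] j6 0.41 w 0.0302 t 7.7667
```

```bash
python3 -m inch '[{"dp":[-3.5,-0.7,0],"roll":0,"gripper":0.35},{"dp":[-4,-0.8,0],"roll":0,"gripper":0.35},{"dp":[-4,-0.7,0],"roll":0,"gripper":0.35},{"dp":[0,0,2.5],"roll":0,"gripper":0.35},{"dp":[0,0,2.5],"roll":0,"gripper":0.35},{"dp":[0,0,2.5],"roll":0,"gripper":0.35},{"dp":[0,0,2],"roll":0,"gripper":0.35},{"dp":[0,0,1.8],"roll":0,"gripper":0.35},{"dp":[0,0,0],"roll":0,"gripper":0.35},{"dp":[0,0,0],"roll":0,"gripper":0},{"dp":[0,0,0],"roll":0,"gripper":0},{"dp":[0,0,0],"roll":0,"gripper":0},{"dp":[0,0,0],"roll":0,"gripper":0},{"dp":[0,0,0],"roll":0,"gripper":0},{"dp":[0,0,0],"roll":0,"gripper":0}]' 50; python3 -c "
from h import *
go([.5767,.1922,.032],np.radians(91.5))"
```

```text
time_s: 9.02
position: [0.5772, 0.1937, 0.0348]
ee_rot: [0.0, -0.013, 1.0, 0.0]
wrist_force: [-2.1, 1.1, -3.2]
gripper_width: 0.0088
gripper_force: 53.0
dp [ 0.05 -0.15  0.28] worldturn -0.0 roll 0.01 pos [0.5772 0.1937 0.0348] j6 0.3 w 0.0088 t 9.0167
```

```bash
python3 -m inch '[{"dp":[0,-0.6,0],"roll":0,"gripper":0},{"dp":[0,-1,0],"roll":0,"gripper":0},{"dp":[0,-1.2,0],"roll":0,"gripper":0},{"dp":[0,-1.2,0],"roll":0,"gripper":0},{"dp":[0,-1.2,0],"roll":0,"gripper":0},{"dp":[0,-1.2,0],"roll":0,"gripper":0},{"dp":[0,-1.2,0],"roll":0,"gripper":0},{"dp":[0,-1.2,0],"roll":0,"gripper":0},{"dp":[0,-1.2,0],"roll":0,"gripper":0},{"dp":[0,-1.2,0],"roll":0,"gripper":0},{"dp":[0,-1.2,0],"roll":0,"gripper":0},{"dp":[0,-1.2,0],"roll":0,"gripper":0},{"dp":[0,-0.8,0],"roll":0,"gripper":0},{"dp":[0,-0.5,0],"roll":0,"gripper":0},{"dp":[0,-0.4,0],"roll":0,"gripper":0},{"dp":[0,0,0],"roll":0,"gripper":0},{"dp":[0,0,0],"roll":0,"gripper":0}]'
```

```text
time_s: 10.43
position: [0.5812, 0.0478, 0.0346]
ee_rot: [0.0, -0.016, 1.0, 0.008]
wrist_force: [-3.8, 44.0, 3.8]
gripper_width: 0.009
gripper_force: 54.6
```

```bash
python3 -m inch '[{"dp":[0,0.2,0],"roll":0,"gripper":0.4},{"dp":[0,0.2,0],"roll":0,"gripper":0.4},{"dp":[0,0,0],"roll":0,"gripper":0.4},{"dp":[0,0,-3],"roll":0,"gripper":0.4},{"dp":[0,0,-3.5],"roll":0,"gripper":0.4},{"dp":[0,0,-3.5],"roll":0,"gripper":0.4},{"dp":[-1,-3.8,0],"roll":0,"gripper":0.5},{"dp":[-1,-3.8,0],"roll":0,"gripper":0.5},{"dp":[-1,-3.8,0],"roll":0,"gripper":0.5},{"dp":[1,-3.8,0],"roll":0,"gripper":0.5},{"dp":[1,-3.8,0],"roll":0,"gripper":0.5},{"dp":[1,-3.8,0],"roll":0,"gripper":0.5},{"dp":[0,0,0],"roll":0,"gripper":0.5}]'; python3 -c "
from h import *
im=snap('top','t3.png');f=im['frame'];
a=cv2.resize(f[180:295,140:300],None,fx=5,fy=5,interpolation=cv2.INTER_CUBIC)
cv2.imwrite('pics/t3c.png',a[:,:,::-1])
go([.503,-.2,.15],np.radians(88))"
```

```text
time_s: 11.52
position: [0.5855, -0.1909, 0.1342]
ee_rot: [-0.0, -0.01, 1.0, -0.002]
wrist_force: [0.5, 1.2, 0.5]
gripper_width: 0.0427
gripper_force: 0.0
dp [ 8.34 -1.   -1.58] worldturn -3.2 roll 0.64 pos [ 0.5862 -0.1883  0.1342] j6 -0.33 w 0.0429 t 11.5667
```

View pics/t3c.png

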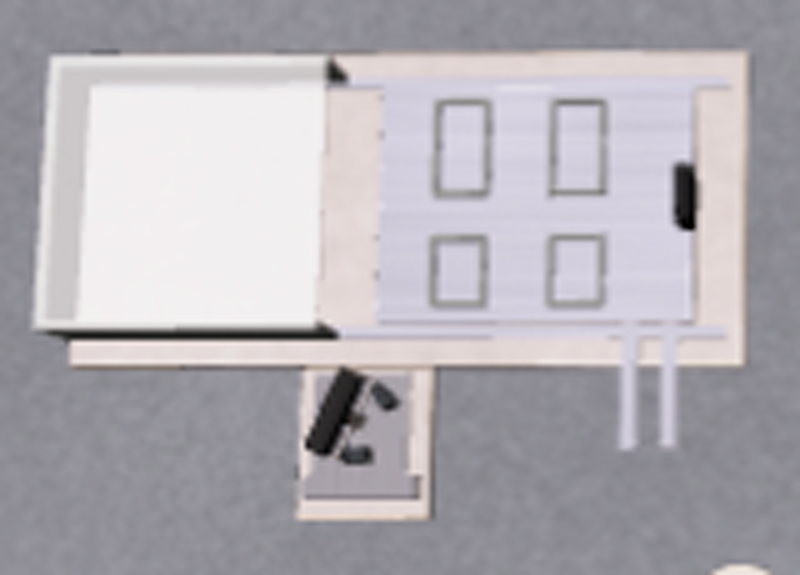

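The magazine is out. In the crop the long pockets are at (463,147) and (579,147), the short ones at (459,271) and (577,271), and the pin is parked.

```bash
python3 -c "
from fit import *
W=px2w(im,c1([(463,147),(579,147),(459,271),(577,271)]),.023);print(W)
E=px2w(im,c1([(415,200),(694,200)]),.02);print(E[0]-E[1])
go([.503,-.2,.15],np.radians(88))
c=np.r_[W[0,:2]-W[1,:2],W[0,:2]-W[2,:2]];print(c)
"
```

```text
[[0.60754103 0.16774286 0.023     ]
 [0.60894953 0.10598871 0.023     ]
 [0.54115335 0.16618112 0.023     ]
 [0.54264664 0.10396162 0.023     ]]
[-0.00345129  0.14816687  0.        ]
dp [ 8.39 -1.18 -1.58] worldturn -3.3 roll 0.66 pos [ 0.5866 -0.1863  0.1342] j6 -0.33 w 0.0425 t 11.6167
[-0.0014085   0.06175416  0.06638768  0.00156175]
```

```bash
python3 -m inch '[{"dp":[0,0,0],"roll":0.66,"gripper":0.45},{"dp":[3,-0.5,0],"roll":0,"gripper":0.45},{"dp":[3,-0.5,1.5],"roll":0,"gripper":0.45},{"dp":[2,-0.3,2],"roll":0,"gripper":0.45},{"dp":[0,0,2],"roll":0,"gripper":0.45},{"dp":[0,0,0],"roll":0,"gripper":0.45},{"dp":[0,0,0],"roll":0,"gripper":0.45},{"dp":[0,0,0],"roll":0,"gripper":0.45}]'; python3 -c "
from h import *
go([.505,-.201,.0285],np.radians(87.6))"
```

```text
time_s: 12.28
position: [0.5083, -0.1938, 0.0803]
ee_rot: [0.001, 0.015, 1.0, -0.0]
wrist_force: [0.3, -0.1, -0.4]
gripper_width: 0.0384
gripper_force: 0.0
dp [ 0.32 -0.73  5.18] worldturn -0.7 roll 0.14 pos [ 0.5083 -0.1938  0.0803] j6 -0.33 w 0.0384 t 12.2833
```

```bash
python3 -m inch '[{"dp":[0.32,-0.73,0],"roll":0.14,"gripper":0.45},{"dp":[0,0,2],"roll":0,"gripper":0.45},{"dp":[0,0,2],"roll":0,"gripper":0.45},{"dp":[0,0,1.2],"roll":0,"gripper":0.45},{"dp":[0,0,0],"roll":0,"gripper":0.45},{"dp":[0,0,0],"roll":0,"gripper":0},{"dp":[0,0,0],"roll":0,"gripper":0},{"dp":[0,0,0],"roll":0,"gripper":0},{"dp":[0,0,0],"roll":0,"gripper":0},{"dp":[0,0,0],"roll":0,"gripper":0},{"dp":[0,0,0],"roll":0,"gripper":0}]' 30;  python3 -c "
from h import *
go([.505,-.201,.0285],np.radians(87.6))"
```

```text
time_s: 13.2
position: [0.5044, -0.2015, 0.0285]
ee_rot: [0.001, 0.022, 1.0, -0.001]
wrist_force: [0.1, -0.1, 7.7]
gripper_width: 0.0169
gripper_force: 32.5
dp [-0.05  0.05 -0.  ] worldturn 0.1 roll -0.01 pos [ 0.5044 -0.2015  0.0285] j6 -0.34 w 0.0169 t 13.2
```

```bash
python3 -m inch '[{"dp":[0,0,-1.5],"roll":0,"gripper":0},{"dp":[0,0,-2],"roll":0,"gripper":0},{"dp":[0,0,-2],"roll":0,"gripper":0},{"dp":[0,2.5,0],"roll":0,"gripper":0},{"dp":[0,3.5,0],"roll":0,"gripper":0},{"dp":[0,3.5,0],"roll":0,"gripper":0},{"dp":[0,3.5,0],"roll":0,"gripper":0},{"dp":[0,2.7,0],"roll":0,"gripper":0},{"dp":[0,1,1],"roll":0,"gripper":0},{"dp":[0,0,2],"roll":0,"gripper":0},{"dp":[0,0,2],"roll":0,"gripper":0},{"dp":[0,0,1],"roll":0,"gripper":0},{"dp":[0,0,0],"roll":0,"gripper":0},{"dp":[0,0,0],"roll":0,"gripper":0}]' 25; python3 -m inch '[{"dp":[0,0,0.4],"roll":0,"gripper":0},{"dp":[0,0,0.2],"roll":0,"gripper":0},{"dp":[0,0,0.2],"roll":0,"gripper":0},{"dp":[0,0,0.1],"roll":0,"gripper":0},{"dp":[0,0,0],"roll":0,"gripper":0}]'
```

```text
time_s: 14.37
position: [0.5105, -0.0344, 0.0224]
ee_rot: [-0.0, 0.022, 1.0, -0.0]
wrist_force: [0.3, 0.5, -0.9]
gripper_width: 0.0171
gripper_force: 31.6
time_s: 14.78
position: [0.5107, -0.0343, 0.0134]
ee_rot: [0.0, 0.022, 1.0, -0.0]
wrist_force: [-0.4, 0.1, -0.9]
gripper_width: 0.0172
gripper_force: 31.6
```

```bash
python3 -m inch '[{"dp":[0,0,0.15],"roll":0,"gripper":0},{"dp":[0,0,0.15],"roll":0,"gripper":0},{"dp":[0,0,0.1],"roll":0,"gripper":0},{"dp":[0,0,0.1],"roll":0,"gripper":0},{"dp":[0,0,0],"roll":0,"gripper":0},{"dp":[0,0,0],"roll":0,"gripper":0}]' 20; python3 -c "
from h import *
im=snap('side','s4.png');u=w2px(im,[[.505,-.035,.01]])[0].astype(int);print(u)
f=im['frame'][u[1]-50:u[1]+50,u[0]-70:u[0]+70];cv2.imwrite('pics/s4c.png',cv2.resize(f[:,:,::-1],None,fx=5,fy=5,interpolation=cv2.INTER_CUBIC))"
```

```text
time_s: 15.28
position: [0.5125, -0.0341, 0.0097]
ee_rot: [0.002, 0.021, 1.0, 0.0]
wrist_force: [0.2, 0.7, 10.8]
gripper_width: 0.0168
gripper_force: 33.6
[297 220]
```

View pics/s4c.png

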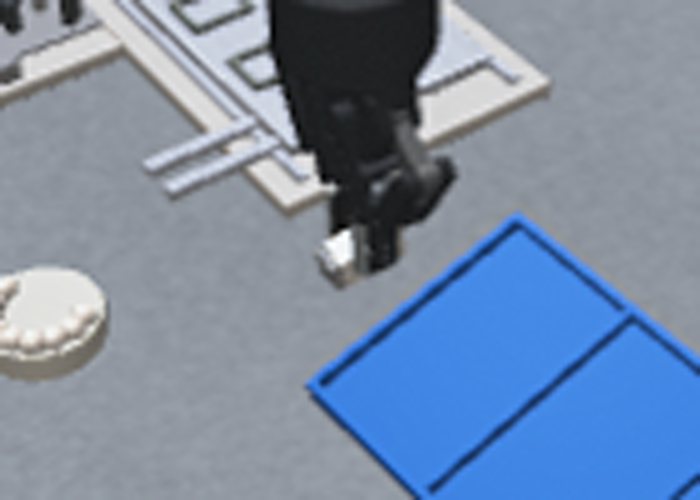

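The block at crop (343,255) is still tilted and touches the bench. I press a little more.

```bash
python3 -m inch '[{"dp":[0,0,0.15],"roll":0,"gripper":0},{"dp":[0,0,0.15],"roll":0,"gripper":0},{"dp":[0,0,0],"roll":0,"gripper":0},{"dp":[0,0,0],"roll":0,"gripper":0}]' 20;python3 -m inch '[{"dp":[0,0,0.1],"roll":0,"gripper":0},{"dp":[0,0,0.1],"roll":0,"gripper":0},{"dp":[0,0,0],"roll":0,"gripper":0},{"dp":[0,0,0],"roll":0,"gripper":0}]' 20
```

```text
time_s: 15.67
position: [0.5139, -0.0342, 0.0072]
ee_rot: [0.003, 0.021, 1.0, 0.0]
wrist_force: [2.6, 0.9, 12.7]
gripper_width: 0.0169
gripper_force: 34.9
time_s: 16.0
position: [0.5146, -0.0342, 0.0056]
ee_rot: [0.004, 0.021, 1.0, 0.0]
wrist_force: [5.1, 1.2, 14.4]
gripper_width: 0.0172
gripper_force: 36.0
```

```bash
python3 -m inch '[{"dp":[0,0,-0.3],"roll":0,"gripper":0.35},{"dp":[0,0,0],"roll":0,"gripper":0.35},{"dp":[0,0,0],"roll":0,"gripper":0.35},{"dp":[0,0,0],"roll":0,"gripper":0.35},{"dp":[0,0,0],"roll":0,"gripper":0.35},{"dp":[0,0,0],"roll":0,"gripper":0.35},{"dp":[0,0,0],"roll":0,"gripper":0},{"dp":[0,0,0],"roll":0,"gripper":0},{"dp":[0,0,0],"roll":0,"gripper":0},{"dp":[0,0,0],"roll":0,"gripper":0},{"dp":[0,0,0],"roll":0,"gripper":0},{"dp":[0,0,0],"roll":0,"gripper":0}]' 30; python3 -c "
from h import *
im=snap('side','s5.png');u=w2px(im,[[.505,-.035,.01]])[0].astype(int);print(u)
f=im['frame'][u[1]-30:u[1]+30,u[0]-40:u[0]+40];cv2.imwrite('pics/s5c.png',cv2.resize(f[:,:,::-1],None,fx=8,fy=8,interpolation=cv2.INTER_CUBIC))
go([.6075,.1677,.1],np.radians(91.5))"
```

```text
time_s: 17.0
position: [0.5106, -0.0343, 0.0062]
ee_rot: [-0.0, 0.022, 1.0, -0.0]
wrist_force: [-0.0, -0.5, -0.9]
gripper_width: 0.017
gripper_force: 30.3
[297 220]
dp [-8.81 20.59 -9.38] worldturn 4.0 roll -0.79 pos [ 0.5107 -0.0342  0.0063] j6 -0.02 w 0.0171 t 17.05
```

View pics/s5c.png

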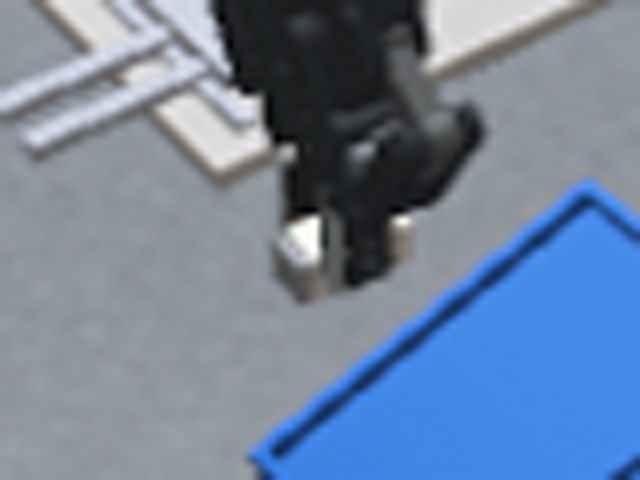

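The block now lies flat and gripped, with its ends at crop (305,302) and (405,258). I'll measure its offset along the tool x.

```bash
python3 -c "
from h import *
im=eyes.get_image('side');print(px2w(im,[(257+305/8-.4,190+301/8-.4),(257+410/8-.4,190+260/8-.4)],.0))
for d in eyes.silhouettes('top','long_1')[:4]:
    y,x=np.nonzero(d['region']);print(d['score'],x.mean(),y.mean())
im=eyes.get_image('top');f=im['frame'];u=w2px(im,[[.505,-.035,.01]])[0].astype(int);print(px2w(im,[(406,250),(437,248),(372,252)],.043))
"
```

```text
[[ 0.49360209 -0.04211934  0.        ]
 [ 0.52923283 -0.04536392  0.        ]]
0.53 436.3388429752066 248.27272727272728
[[ 0.50706966 -0.28800043  0.043     ]
 [ 0.51398036 -0.36775431  0.043     ]
 [ 0.49996374 -0.20083223  0.043     ]]
```

```bash
python3 -m inch '[{"dp":[0,0,-2],"roll":0,"gripper":0},{"dp":[0,0,-3],"roll":0,"gripper":0},{"dp":[0,0,-3],"roll":-0.4,"gripper":0},{"dp":[0,0,0],"roll":-0.39,"gripper":0},{"dp":[-2,3,0],"roll":0,"gripper":0},{"dp":[-2,3.2,0],"roll":0,"gripper":0},{"dp":[-2,3.2,0],"roll":0,"gripper":0},{"dp":[-2,3.2,0],"roll":0,"gripper":0},{"dp":[-1,3.2,0],"roll":0,"gripper":0},{"dp":[0,3,0],"roll":0,"gripper":0},{"dp":[0,1,0],"roll":0,"gripper":0},{"dp":[0,0,0],"roll":0,"gripper":0},{"dp":[0,0,0],"roll":0,"gripper":0}]'; python3 -c "
from h import *
go([.6065,.1677,.0275],np.radians(91.5))"
```

```text
time_s: 18.28
position: [0.5951, 0.1662, 0.086]
ee_rot: [-0.0, -0.014, 1.0, -0.0]
wrist_force: [-0.5, 0.1, -0.6]
gripper_width: 0.0171
gripper_force: 30.2
dp [-1.15  0.13  5.85] worldturn -0.1 roll 0.01 pos [0.5951 0.1662 0.086 ] j6 0.25 w 0.0171 t 18.2833
```

```bash
python3 -m inch '[{"dp":[-1.15,0.13,0],"roll":0,"gripper":0},{"dp":[0,0,2],"roll":0,"gripper":0},{"dp":[0,0,1.5],"roll":0,"gripper":0},{"dp":[0,0,0.7],"roll":0,"gripper":0},{"dp":[0,0,0],"roll":0,"gripper":0},{"dp":[0,0,0],"roll":0,"gripper":0}]'; python3 -c "
from h import *
go([.6065,.1677,.0275],np.radians(91.5))"
```

```text
time_s: 18.78
position: [0.6068, 0.1666, 0.0445]
ee_rot: [-0.0, -0.012, 1.0, -0.0]
wrist_force: [0.4, -0.0, 0.4]
gripper_width: 0.0171
gripper_force: 30.2
dp [0.03 0.11 1.7 ] worldturn 0.1 roll -0.02 pos [0.6068 0.1666 0.0445] j6 0.24 w 0.0171 t 18.7833
```

```bash
python3 -m inch '[{"dp":[0,0.1,0.6],"roll":0,"gripper":0},{"dp":[0,0,0.5],"roll":0,"gripper":0},{"dp":[0,0,0.3],"roll":0,"gripper":0},{"dp":[0,0,0.25],"roll":0,"gripper":0},{"dp":[0,0,0],"roll":0,"gripper":0},{"dp":[0,0,0],"roll":0,"gripper":0}]'
```

```text
time_s: 19.28
position: [0.6069, 0.1687, 0.0277]
ee_rot: [-0.0, -0.013, 1.0, -0.0]
wrist_force: [0.4, 0.5, -0.2]
gripper_width: 0.0168
gripper_force: 30.2
```

```bash
python3 -m inch '[{"dp":[0,-0.05,0.1],"roll":0,"gripper":0},{"dp":[0,0,0],"roll":0,"gripper":0.35},{"dp":[0,0,0],"roll":0,"gripper":0.35},{"dp":[0,0,0],"roll":0,"gripper":0.35},{"dp":[0,0,0],"roll":0,"gripper":0.35},{"dp":[0,0,-2],"roll":0,"gripper":0.35},{"dp":[0,0,-3],"roll":0,"gripper":0.35},{"dp":[0,-2,-3],"roll":0,"gripper":0.35},{"dp":[1,-3.5,0],"roll":0,"gripper":0.45},{"dp":[1,-3.5,0],"roll":0,"gripper":0.45},{"dp":[1,-3.5,0],"roll":0,"gripper":0.45},{"dp":[1,-3.5,0],"roll":0,"gripper":0.45},{"dp":[1,-3.5,0],"roll":0,"gripper":0.45},{"dp":[1,-3.5,0],"roll":0,"gripper":0.45},{"dp":[1,-3.5,0],"roll":0,"gripper":0.45},{"dp":[1,-3.5,0],"roll":0,"gripper":0.45},{"dp":[1,-3.5,0],"roll":0,"gripper":0.45},{"dp":[0,0,0],"roll":0,"gripper":0.45},{"dp":[0,0,0],"roll":0,"gripper":0.45},{"dp":[0,0,0],"roll":0,"gripper":0.45}]'; python3 -c "
from h import *
im=snap('top','t6.png');f=im['frame']
a=cv2.resize(f[180:290,190:290],None,fx=4,fy=4,interpolation=cv2.INTER_CUBIC);b=cv2.resize(f[180:290,385:485],None,fx=4,fy=4,interpolation=cv2.INTER_CUBIC)
cv2.imwrite('pics/t6c.png',np.hstack([a,b])[:,:,::-1])
go([.516,-.3673,.1],np.radians(93.5))
go([.5095,-.2874,.1],np.radians(94.8))"
```

```text
time_s: 20.95
position: [0.5257, -0.1691, 0.1069]
ee_rot: [0.0, -0.013, 1.0, 0.0]
wrist_force: [0.2, 0.3, 0.0]
gripper_width: 0.0389
gripper_force: 0.0
dp [  1.51 -19.85   0.68] worldturn 2.0 roll -0.40 pos [ 0.5259 -0.1685  0.1069] j6 -0.34 w 0.038 t 21.0
dp [  1.95 -11.84   0.68] worldturn 3.3 roll -0.66 pos [ 0.5259 -0.1685  0.1069] j6 -0.34 w 0.038 t 21.0
```

View pics/t6c.png

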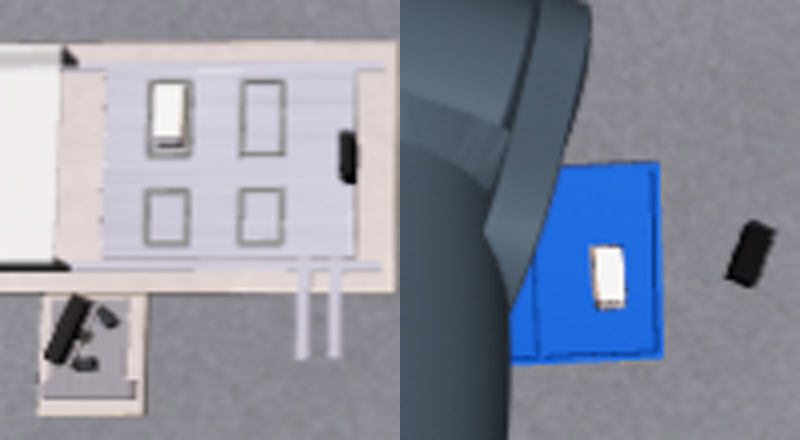

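Block 1 is seated in the far long pocket at crop (168,115), and block B is unmoved at (608,275). B is next.

```bash
python3 -m inch '[{"dp":[0,0,0],"roll":-0.4,"gripper":0.45},{"dp":[0.3,-3.3,0],"roll":0,"gripper":0.45},{"dp":[0.3,-3.3,0],"roll":0,"gripper":0.45},{"dp":[0.3,-3.3,0],"roll":0,"gripper":0.45},{"dp":[0.3,-3.3,0],"roll":0,"gripper":0.45},{"dp":[0.3,-3.3,0],"roll":0,"gripper":0.45},{"dp":[0,-2.8,1],"roll":0,"gripper":0.45},{"dp":[0,0,1],"roll":0,"gripper":0.45},{"dp":[0,0,0],"roll":0,"gripper":0.45},{"dp":[0,0,0],"roll":0,"gripper":0.45}]'; python3 -c "
from h import *
go([.516,-.3673,.0285],np.radians(93.5))"
```

```text
time_s: 21.83
position: [0.5224, -0.3608, 0.086]
ee_rot: [-0.001, -0.031, 1.0, 0.001]
wrist_force: [0.2, 0.7, 0.8]
gripper_width: 0.0386
gripper_force: 0.0
dp [ 0.67 -0.62  5.75] worldturn -0.1 roll 0.01 pos [ 0.5224 -0.3608  0.086 ] j6 -0.67 w 0.0386 t 21.8333
```

```bash
python3 -m inch '[{"dp":[0.67,-0.62,0],"roll":0,"gripper":0.45},{"dp":[0,0,2],"roll":0,"gripper":0.45},{"dp":[0,0,2],"roll":0,"gripper":0.45},{"dp":[0,0,1.7],"roll":0,"gripper":0.45},{"dp":[0,0,0],"roll":0,"gripper":0.45},{"dp":[0,0,0],"roll":0,"gripper":0},{"dp":[0,0,0],"roll":0,"gripper":0},{"dp":[0,0,0],"roll":0,"gripper":0},{"dp":[0,0,0],"roll":0,"gripper":0},{"dp":[0,0,0],"roll":0,"gripper":0},{"dp":[0,0,0],"roll":0,"gripper":0}]' 30; python3 -m inch '[{"dp":[0,0,-1.5],"roll":0,"gripper":0},{"dp":[0,0,-2],"roll":0,"gripper":0},{"dp":[0,0,-2.5],"roll":0,"gripper":0},{"dp":[0,0,0],"roll":0,"gripper":0}]'; python3 -c "
from h import *
go([.51,-.035,.08],np.radians(91.5))"
```

```text
time_s: 22.75
position: [0.5169, -0.3696, 0.0313]
ee_rot: [0.001, -0.03, 1.0, -0.001]
wrist_force: [-0.2, 0.5, 6.7]
gripper_width: 0.017
gripper_force: 33.1
time_s: 23.08
position: [0.5182, -0.3707, 0.0949]
ee_rot: [0.003, -0.03, 1.0, -0.002]
wrist_force: [0.5, -0.6, -0.3]
gripper_width: 0.0167
gripper_force: 32.3
dp [-1.22 33.57  1.34] worldturn -2.0 roll 0.40 pos [ 0.5182 -0.3707  0.0949] j6 -0.68 w 0.0167 t 23.0833
```

```bash
python3 -m inch '[{"dp":[0,0,0],"roll":0.4,"gripper":0},{"dp":[0,2.5,0],"roll":0,"gripper":0},{"dp":[0,3.5,0],"roll":0,"gripper":0},{"dp":[0,3.5,0],"roll":0,"gripper":0},{"dp":[0,3.5,0],"roll":0,"gripper":0},{"dp":[0,3.5,0],"roll":0,"gripper":0},{"dp":[0,3.5,0],"roll":0,"gripper":0},{"dp":[0,3.5,0],"roll":0,"gripper":0},{"dp":[0,3.5,0],"roll":0,"gripper":0},{"dp":[0,3.5,0],"roll":0,"gripper":0},{"dp":[0,3,1],"roll":0,"gripper":0},{"dp":[0,0,2.5],"roll":0,"gripper":0},{"dp":[0,0,2.5],"roll":0,"gripper":0},{"dp":[0,0,0],"roll":0,"gripper":0},{"dp":[0,0,0],"roll":0,"gripper":0}]' 30; python3 -c "
from h import *
go([.51,-.035,.01],np.radians(91.5))"
```

```text
time_s: 24.33
position: [0.5065, -0.0342, 0.0294]
ee_rot: [-0.001, -0.013, 1.0, 0.0]
wrist_force: [0.7, -0.2, -0.7]
gripper_width: 0.0167
gripper_force: 32.3
dp [-0.35 -0.09  1.94] worldturn 0.0 roll -0.00 pos [ 0.5065 -0.0342  0.0294] j6 -0.09 w 0.0167 t 24.3333
```

```bash
python3 -m inch '[{"dp":[0,0,0.6],"roll":0,"gripper":0},{"dp":[0,0,0.6],"roll":0,"gripper":0},{"dp":[0,0,0.3],"roll":0,"gripper":0},{"dp":[0,0,0.2],"roll":0,"gripper":0},{"dp":[0,0,0.2],"roll":0,"gripper":0},{"dp":[0,0,0.2],"roll":0,"gripper":0},{"dp":[0,0,0.1],"roll":0,"gripper":0},{"dp":[0,0,0],"roll":0,"gripper":0}]' 20; python3 -m inch '[{"dp":[0,0,-0.1],"roll":0,"gripper":0.35},{"dp":[0,0,0],"roll":0,"gripper":0.35},{"dp":[0,0,0],"roll":0,"gripper":0.35},{"dp":[0,0,0],"roll":0,"gripper":0.35},{"dp":[0,0,0],"roll":0,"gripper":0.35},{"dp":[0,0,0],"roll":0,"gripper":0.35}]' 30; python3 -c "
from h import *
go([.51,-.035,.0065],np.radians(91.5))"
```

```text
time_s: 25.0
position: [0.5108, -0.0348, 0.0099]
ee_rot: [0.003, -0.013, 1.0, -0.0]
wrist_force: [3.4, -0.6, 13.7]
gripper_width: 0.0172
gripper_force: 36.0
time_s: 25.5
position: [0.5073, -0.0344, 0.0086]
ee_rot: [-0.0, -0.013, 1.0, -0.0]
wrist_force: [-0.5, 0.7, 0.1]
gripper_width: 0.0294
gripper_force: 0.0
dp [-0.27 -0.07  0.21] worldturn 0.0 roll -0.00 pos [ 0.5073 -0.0344  0.0086] j6 -0.09 w 0.0294 t 25.5
```

Regrip, and measure the block's ends from the side camera automatically.

```bash
python3 -m inch '[{"dp":[0,0,0.2],"roll":0,"gripper":0.35},{"dp":[0,0,0],"roll":0,"gripper":0},{"dp":[0,0,0],"roll":0,"gripper":0},{"dp":[0,0,0],"roll":0,"gripper":0},{"dp":[0,0,0],"roll":0,"gripper":0},{"dp":[0,0,0],"roll":0,"gripper":0},{"dp":[0,0,0],"roll":0,"gripper":0}]' 30; python3 -c "
from h import *
im=snap('side','s7.png');u=w2px(im,[[.51,-.035,.01]])[0].astype(int);print(u)
f=im['frame'][u[1]-30:u[1]+30,u[0]-40:u[0]+40];cv2.imwrite('pics/s7c.png',cv2.resize(f[:,:,::-1],None,fx=8,fy=8,interpolation=cv2.INTER_CUBIC))
p,M,s=tool();print(p)
for c in (-.002,0,.002,.004): print(c,(w2px(im,[[p[0]+c-.02,p[1]-.009,0],[p[0]+c+.02,p[1]-.009,0],[p[0]+c-.02,p[1]-.009,.018]])-u+[40,30])*8)"
```

```text
time_s: 26.08
position: [0.5075, -0.0344, 0.0068]
ee_rot: [-0.0, -0.013, 1.0, -0.0]
wrist_force: [-0.7, 0.1, -0.1]
gripper_width: 0.0169
gripper_force: 30.5
[298 219]
[ 0.50747875 -0.03434378  0.00680893]
-0.002 [[272.91060968 319.15198436]
 [384.81805488 265.90673856]
 [270.54021055 275.55815788]]
0 [[278.61167174 316.43988299]
 [390.29856343 263.29865272]
 [276.31770928 272.85479661]]
0.002 [[284.30143927 313.73310666]
 [395.76833427 260.69563258]
 [282.08360515 270.15682834]]
0.004 [[289.97994078 311.0316421 ]
 [401.22739448 258.09766549]
 [287.8379279  267.46423938]]
```

View pics/s7c.png

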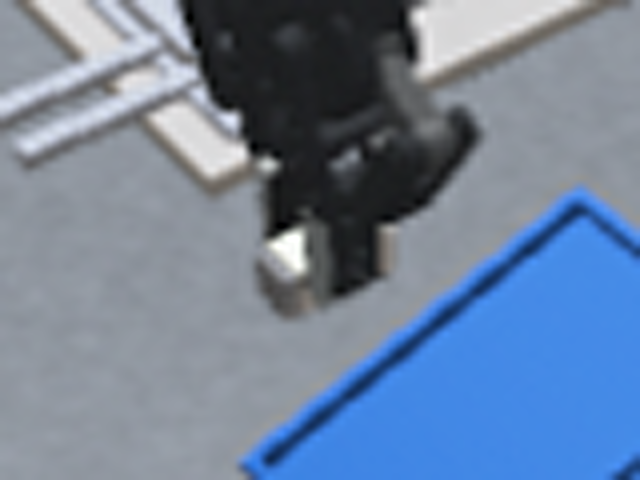

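Flat again, with ends at crop (290,318) and (390,265), so centred to about 1 mm. I carry it to the near long pocket.

```bash
python3 -m inch '[{"dp":[0,0,-2],"roll":0,"gripper":0},{"dp":[0,0,-3],"roll":0,"gripper":0},{"dp":[0,0,-2.5],"roll":0,"gripper":0},{"dp":[-2,2.5,0],"roll":0,"gripper":0},{"dp":[-2,2.5,0],"roll":0,"gripper":0},{"dp":[-2,2.5,0],"roll":0,"gripper":0},{"dp":[-2,2.5,0],"roll":0,"gripper":0},{"dp":[-1.4,2,0],"roll":0,"gripper":0},{"dp":[-1,1.7,0],"roll":0,"gripper":0},{"dp":[0,0,2],"roll":0,"gripper":0},{"dp":[0,0,1.5],"roll":0,"gripper":0},{"dp":[0,0,0],"roll":0,"gripper":0},{"dp":[0,0,0],"roll":0,"gripper":0},{"dp":[0,0,0],"roll":0,"gripper":0}]'; python3 -c "
from h import *
go([.608,.106,.0278],np.radians(91.5))"
```

```text
time_s: 27.3
position: [0.6081, 0.1051, 0.0475]
ee_rot: [0.0, -0.013, 1.0, 0.0]
wrist_force: [-0.8, 0.1, -0.4]
gripper_width: 0.0172
gripper_force: 30.4
dp [0.01 0.09 1.97] worldturn 0.0 roll -0.01 pos [0.6081 0.1051 0.0475] j6 0.15 w 0.0172 t 27.3
```

```bash
python3 -m inch '[{"dp":[0,0.09,0.7],"roll":0,"gripper":0},{"dp":[0,0,0.6],"roll":0,"gripper":0},{"dp":[0,0,0.4],"roll":0,"gripper":0},{"dp":[0,0,0.3],"roll":0,"gripper":0},{"dp":[0,0,0],"roll":0,"gripper":0},{"dp":[0,0,0],"roll":0,"gripper":0}]'
```

```text
time_s: 27.8
position: [0.6078, 0.1061, 0.0267]
ee_rot: [-0.0, -0.013, 1.0, -0.0]
wrist_force: [0.2, 0.1, -0.2]
gripper_width: 0.0174
gripper_force: 30.4
```

```bash
python3 -m inch '[{"dp":[0,0,0],"roll":0,"gripper":0.35},{"dp":[0,0,0],"roll":0,"gripper":0.35},{"dp":[0,0,0],"roll":0,"gripper":0.35},{"dp":[0,0,0],"roll":0,"gripper":0.35},{"dp":[0,0,-2],"roll":0,"gripper":0.35},{"dp":[0,0,-3],"roll":0,"gripper":0.35},{"dp":[0,-2,-3],"roll":0,"gripper":0.35},{"dp":[1.2,-3.5,0],"roll":0,"gripper":0.45},{"dp":[1.2,-3.5,0],"roll":0,"gripper":0.45},{"dp":[1.2,-3.5,0],"roll":0,"gripper":0.45},{"dp":[1.2,-3.5,0],"roll":0,"gripper":0.45},{"dp":[1.2,-3.5,0],"roll":0,"gripper":0.45},{"dp":[1.2,-3.5,0],"roll":0,"gripper":0.45},{"dp":[1.2,-3.5,0],"roll":0,"gripper":0.45},{"dp":[0,-2.5,0],"roll":0,"gripper":0.45},{"dp":[0,0,0],"roll":0,"gripper":0.45},{"dp":[0,0,0],"roll":0,"gripper":0.45},{"dp":[0,0,0],"roll":0,"gripper":0.45}]'; python3 -c "
from h import *
im=snap('top','t8.png');f=im['frame']
a=cv2.resize(f[180:290,190:290],None,fx=4,fy=4,interpolation=cv2.INTER_CUBIC);im2=snap('side','s8.png');f=im2['frame'];b=cv2.resize(f[230:340,310:410],None,fx=4,fy=4,interpolation=cv2.INTER_CUBIC)
cv2.imwrite('pics/t8c.png',np.hstack([a,b])[:,:,::-1])
print(w2px(im2,[[.5072,-.2874,.0405]]))
go([.5095,-.2874,.0285],np.radians(94.8))"
```

```text
time_s: 29.3
position: [0.5313, -0.1857, 0.1068]
ee_rot: [-0.0, -0.013, 1.0, 0.0]
wrist_force: [0.0, -0.8, -0.4]
gripper_width: 0.0383
gripper_force: 0.0
[[367.71692021 282.49873485]]
dp [  2.47 -10.19   7.82] worldturn 3.2 roll -0.65 pos [ 0.5315 -0.1849  0.1068] j6 -0.36 w 0.0386 t 29.4
```

View pics/t8c.png

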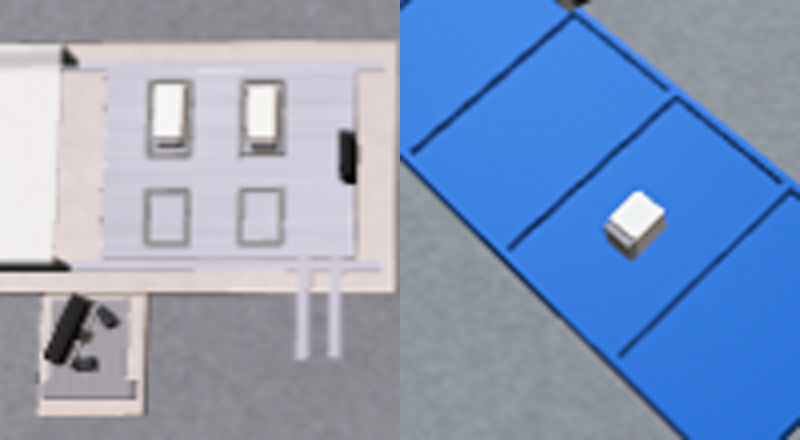

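Both long blocks are seated at crop (168,115) and (261,115). The short one sits at its estimated place, right-hand crop (636,215).

```bash
python3 -m inch '[{"dp":[0,0,0],"roll":-0.65,"gripper":0.45},{"dp":[0.5,-3.3,0],"roll":0,"gripper":0.45},{"dp":[0.5,-3.3,0],"roll":0,"gripper":0.45},{"dp":[0.5,-3.3,1],"roll":0,"gripper":0.45},{"dp":[0,0,2],"roll":0,"gripper":0.45},{"dp":[0,0,0],"roll":0,"gripper":0.45},{"dp":[0,0,0],"roll":0,"gripper":0.45}]'; python3 -c "
from h import *
go([.5095,-.2874,.0285],np.radians(94.8))"
```

```text
time_s: 29.98
position: [0.524, -0.2844, 0.076]
ee_rot: [-0.001, -0.042, 0.999, 0.001]
wrist_force: [-0.6, -0.3, 0.0]
gripper_width: 0.0388
gripper_force: 0.0
dp [ 1.46 -0.19  4.75] worldturn 0.0 roll -0.00 pos [ 0.524  -0.2844  0.076 ] j6 -0.58 w 0.0388 t 29.9833
```

```bash
python3 -m inch '[{"dp":[1.46,-0.19,0],"roll":0,"gripper":0.45},{"dp":[0,0,2],"roll":0,"gripper":0.45},{"dp":[0,0,1.5],"roll":0,"gripper":0.45},{"dp":[0,0,1.2],"roll":0,"gripper":0.45},{"dp":[0,0,0],"roll":0,"gripper":0.45},{"dp":[0,0,0],"roll":0,"gripper":0},{"dp":[0,0,0],"roll":0,"gripper":0},{"dp":[0,0,0],"roll":0,"gripper":0},{"dp":[0,0,0],"roll":0,"gripper":0},{"dp":[0,0,0],"roll":0,"gripper":0},{"dp":[0,0,0],"roll":0,"gripper":0}]' 30; python3 -m inch '[{"dp":[0,0,-1.5],"roll":0,"gripper":0},{"dp":[0,0,-2],"roll":0,"gripper":0},{"dp":[0,0,-2.5],"roll":0.3,"gripper":0},{"dp":[0,0,0],"roll":0.36,"gripper":0},{"dp":[0,0,0],"roll":0,"gripper":0}]'; python3 -c "
from h import *
go([.51,-.035,.03],np.radians(91.5))"
```

```text
time_s: 30.9
position: [0.5112, -0.2888, 0.0312]
ee_rot: [0.001, -0.041, 0.999, -0.0]
wrist_force: [0.1, 2.5, 7.2]
gripper_width: 0.0169
gripper_force: 32.1
time_s: 31.32
position: [0.5113, -0.2895, 0.0919]
ee_rot: [0.002, -0.012, 1.0, -0.001]
wrist_force: [0.1, 0.2, 0.6]
gripper_width: 0.0173
gripper_force: 31.3
dp [-0.45 25.46  6.14] worldturn 0.2 roll -0.03 pos [ 0.5113 -0.2895  0.0919] j6 -0.54 w 0.0173 t 31.3167
```

```bash
python3 -m inch '[{"dp":[0,2.5,0],"roll":0,"gripper":0},{"dp":[0,3.4,0],"roll":0,"gripper":0},{"dp":[0,3.4,0],"roll":0,"gripper":0},{"dp":[0,3.4,0],"roll":0,"gripper":0},{"dp":[0,3.4,0],"roll":0,"gripper":0},{"dp":[0,3.4,0],"roll":0,"gripper":0},{"dp":[0,3.4,0],"roll":0,"gripper":0},{"dp":[0,2.5,1],"roll":0,"gripper":0},{"dp":[0,0,2.5],"roll":0,"gripper":0},{"dp":[0,0,2.5],"roll":0,"gripper":0},{"dp":[0,0,0],"roll":0,"gripper":0},{"dp":[0,0,0],"roll":0,"gripper":0}]' 30;  python3 -m inch '[{"dp":[0,0,0.6],"roll":0,"gripper":0},{"dp":[0,0,0.6],"roll":0,"gripper":0},{"dp":[0,0,0.3],"roll":0,"gripper":0},{"dp":[0,0,0.2],"roll":0,"gripper":0},{"dp":[0,0,0.2],"roll":0,"gripper":0},{"dp":[0,0,0.2],"roll":0,"gripper":0},{"dp":[0,0,0.1],"roll":0,"gripper":0},{"dp":[0,0,0],"roll":0,"gripper":0}]' 20; python3 -m inch '[{"dp":[0,0,-0.1],"roll":0,"gripper":0.35},{"dp":[0,0,0],"roll":0,"gripper":0.35},{"dp":[0,0,0],"roll":0,"gripper":0.35},{"dp":[0,0,0],"roll":0,"gripper":0.35},{"dp":[0,0,0],"roll":0,"gripper":0.35},{"dp":[0,0,0],"roll":0,"gripper":0.35}]' 30
```

```text
time_s: 32.32
position: [0.5025, -0.0348, 0.0289]
ee_rot: [-0.002, -0.013, 1.0, 0.0]
wrist_force: [-0.4, 0.4, -0.1]
gripper_width: 0.0172
gripper_force: 31.3
time_s: 32.98
position: [0.5061, -0.0352, 0.0097]
ee_rot: [0.002, -0.012, 1.0, -0.0]
wrist_force: [0.2, 0.4, 14.4]
gripper_width: 0.0168
gripper_force: 34.9
time_s: 33.48
position: [0.5037, -0.035, 0.0086]
ee_rot: [-0.0, -0.013, 1.0, -0.0]
wrist_force: [1.1, -0.1, -0.1]
gripper_width: 0.0297
gripper_force: 0.0
```

```bash
python3 -m inch '[{"dp":[0,0,-2],"roll":0,"gripper":0.35},{"dp":[0,0,-3.5],"roll":0,"gripper":0.35},{"dp":[0,0,-3.5],"roll":0,"gripper":0.35},{"dp":[0,0,0],"roll":0,"gripper":0.35},{"dp":[0,0,0],"roll":0,"gripper":0.35}]'
cat > blk.py <<'E'
from h import *
from scipy.optimize import least_squares
im=eyes.get_image('side');f=im['frame'].astype(int)
u=w2px(im,[[.503,-.035,.01]])[0].astype(int)
L=.026
def hull(x,y,a):
    c,s=np.cos(a),np.sin(a);P=[[x+c*i-s*j,y+s*i+c*j,k] for i in(-L/2,L/2) for j in(-.009,.009) for k in(0,.018)]
    return cv2.convexHull(w2px(im,P).astype(np.float32))
for d in eyes.silhouettes('side','short_1'):
    m=d['region'];y,x=np.nonzero(m);
    if abs(x.mean()-u[0])>20 or abs(y.mean()-u[1])>20: continue
    best=[]
    for X in np.arange(.488,.52,.001):
        for Y in np.arange(-.043,-.026,.001):
            for a in(-4,-1.5+3,5):
                h=np.zeros((800,1280),np.uint8);cv2.fillConvexPoly(h,np.round((hull(X,Y,np.radians(a))-(u-40))*8).astype(np.int32),1)
                mm=cv2.resize(m[u[1]-40:u[1]+40,u[0]-40:u[0]+40].astype(np.uint8),(640,640),interpolation=0)
                hh=h[:640,:640];best.append(((hh&mm).sum()/(hh|mm).sum(),X,Y,a))
    best.sort();print(d['score'],len(x),np.round(best[-5:],3).tolist())
p,M,s=tool();print(p)
E
python3 blk.py
```

```text
time_s: 33.9
position: [0.5053, -0.035, 0.1007]
ee_rot: [0.002, -0.013, 1.0, -0.0]
wrist_force: [-0.1, 0.3, -1.3]
gripper_width: 0.0298
gripper_force: 0.0
[ 0.50346131 -0.03494355  0.09831674]
```

Run:
```python
from h import *
im=snap('side','s9.png');f=im['frame'].astype(int)
u=w2px(im,[[.503,-.035,.009]])[0];print(u)
for q in('short_1','long_1'):
    print(q,[(np.round(r['position'],3).tolist(),round(r['score'],2)) for r in eyes.look_for('side',q)])
x0,y0=(u-20).astype(int)
print(f[y0:y0+40:1,x0:x0+40].mean(2).astype(int)[6:34,4:36])
```

```text
[296.31981598 221.25680394]
short_1 []
long_1 [([0.532, -0.471, 0.018], 0.63), ([0.375, -0.358, 0.018], 0.55)]
[[182 220 219 217 218 217 212 213 220 223 226 207 167 133 112 100 106 111
  116 143 142 146 146 145 146 147 148 148 148 147 146 147]
 [123 183 221 219 218 218 220 223 224 204 165 131 111  99 106 110 114 144
  145 150 147 146 145 145 146 148 150 153 153 150 147 149]
 [107 123 182 220 220 222 221 193 161 128 108  98 107 130 146 146 147 153
  150 150 149 147 146 146 147 148 149 150 150 150 148 149]
 [132 108 121 186 220 189 155 121 108  97 106 128 143 145 150 152 153 152
  149 147 149 148 146 146 147 147 148 148 149 147 148 151]
 [148 133 105 119 140 119 106 102 114 130 144 146 150 150 149 149 151 150
  150 149 148 147 147 150 151 151 147 147 147 146 147 147]
 [149 148 132 107 100 101 111 128 146 150 153 152 149 148 147 147 148 148
  148 147 145 145 146 148 149 148 146 147 147 148 147 145]
 [146 146 142 132 114 121 143 148 152 150 150 150 150 148 144 145 146 148
  147 147 146 148 149 149 148 148 148 147 149 150 149 148]
 [146 146 146 143 139 142 149 153 153 149 146 149 153 152 
[... 2035 characters left out ...]
0 150 149 148 149 152 153 140  99]
 [147 146 147 149 149 150 153 154 153 152 155 156 152 151 152 150 150 151
  151 147 143 145 147 150 152 151 151 153 152 136  86  62]
 [148 146 146 147 148 149 149 150 152 150 151 153 152 149 148 149 149 151
  150 147 145 147 150 150 149 151 154 143 118  73  68 112]
 [147 148 149 150 150 149 146 144 148 148 147 149 150 150 149 148 148 149
  149 149 148 150 150 149 149 153 140 101  65  65 113 143]
 [149 151 151 152 153 152 148 148 150 149 150 148 149 152 152 150 149 149
  148 149 151 151 150 152 152 140  98  56  64 113 142 145]
 [148 150 153 152 152 149 147 148 150 153 152 150 152 155 153 153 153 152
  151 150 148 148 153 151 135  85  62  86 126 142 144 143]]
```

```bash
cat > b2.py <<'E'
from h import *
im=eyes.get_image('side');g=cv2.imread('pics/s9.png').astype(int).mean(2)
u=w2px(im,[[.503,-.035,.009]])[0];x0,y0=(u-20).astype(int)
m=(abs(g-149)>14).astype(np.uint8);n,l,st,c=cv2.connectedComponentsWithStats(m[y0+14:y0+30,x0+12:x0+30])
k=1+np.argmax(st[1:,4]);M=np.zeros_like(m);M[y0+14:y0+30,x0+12:x0+30]=l==k;print(st[k])
mm=cv2.resize(M[y0:y0+40,x0:x0+40],(320,320),interpolation=0);res=[]
for X in np.arange(.494,.514,.001):
  for Y in np.arange(-.043,-.026,.001):
    for a in(-4,-1,1.5,4,7):
      r=np.radians(a);c,s=np.cos(r),np.sin(r);P=[[X+c*i-s*j,Y+s*i+c*j,k] for i in(-.013,.013) for j in(-.009,.009) for k in(0,.018)]
      h=np.zeros((320,320),np.uint8);cv2.fillConvexPoly(h,cv2.convexHull(np.round((w2px(im,P)-[x0,y0]+.5)*8).astype(np.int32)),1)
      res.append(((h&mm).sum()/(h|mm).sum(),X,Y,a))
res.sort();print(np.round(res[-6:],3).tolist());go([.5035,-.035,.0068])
E
python3 b2.py
```

```text
[  3   1  14  13 116]
[[0.828, 0.503, -0.037, 4.0], [0.828, 0.503, -0.038, 7.0], [0.832, 0.504, -0.037, -1.0], [0.836, 0.504, -0.037, 7.0], [0.836, 0.504, -0.037, 4.0], [0.839, 0.504, -0.037, 1.5]]
dp [-0.06 -0.01  9.09] pos [ 0.5031 -0.0349  0.0977] j6 -0.09 w 0.0298 t 34.2
```

```bash
python3 -m inch '[{"dp":[-0.08,-0.1,3],"roll":0,"gripper":0.35},{"dp":[0,0,3],"roll":0,"gripper":0.35},{"dp":[0,0,2],"roll":0,"gripper":0.35},{"dp":[0,0,1.1],"roll":0,"gripper":0.35},{"dp":[0,0,0],"roll":0,"gripper":0.35},{"dp":[0,0,0],"roll":0,"gripper":0},{"dp":[0,0,0],"roll":0,"gripper":0},{"dp":[0,0,0],"roll":0,"gripper":0},{"dp":[0,0,0],"roll":0,"gripper":0},{"dp":[0,0,0],"roll":0,"gripper":0},{"dp":[0,0,0],"roll":0,"gripper":0}]' 30; python3 -c "
from h import *
go([.5426,.104,.0278],np.radians(91.5))"
```

```text
time_s: 35.12
position: [0.505, -0.036, 0.0083]
ee_rot: [0.0, -0.013, 1.0, -0.0]
wrist_force: [0.8, 0.1, -0.0]
gripper_width: 0.017
gripper_force: 33.6
dp [-4.11 13.9  -1.95] worldturn 0.1 roll -0.01 pos [ 0.505  -0.036   0.0083] j6 -0.1 w 0.017 t 35.1167
```

```bash
python3 -m inch '[{"dp":[0,0,-2],"roll":0,"gripper":0},{"dp":[0,0,-3],"roll":0,"gripper":0},{"dp":[0,0,-2.5],"roll":0,"gripper":0},{"dp":[-0.8,2.5,0],"roll":0,"gripper":0},{"dp":[-0.8,3,0],"roll":0,"gripper":0},{"dp":[-0.8,3,0],"roll":0,"gripper":0},{"dp":[-0.8,2.5,0],"roll":0,"gripper":0},{"dp":[-0.6,1.9,0],"roll":0,"gripper":0},{"dp":[-0.3,1,0],"roll":0,"gripper":0},{"dp":[0,0,2],"roll":0,"gripper":0},{"dp":[0,0,1.5],"roll":0,"gripper":0},{"dp":[0,0,0],"roll":0,"gripper":0},{"dp":[0,0,0],"roll":0,"gripper":0},{"dp":[0,0,0],"roll":0,"gripper":0}]'; python3 -c "
from h import *
go([.543,.104,.0288],np.radians(91.5))"
```

```text
time_s: 36.28
position: [0.5425, 0.1037, 0.0485]
ee_rot: [0.0, -0.012, 1.0, -0.0]
wrist_force: [1.0, 0.1, -0.3]
gripper_width: 0.0171
gripper_force: 33.6
dp [-0.05  0.03  1.97] worldturn 0.1 roll -0.02 pos [0.5425 0.1037 0.0485] j6 0.16 w 0.0171 t 36.2833
```

```bash
python3 -m inch '[{"dp":[-0.05,0.03,0.7],"roll":0,"gripper":0},{"dp":[0,0,0.6],"roll":0,"gripper":0},{"dp":[0,0,0.4],"roll":0,"gripper":0},{"dp":[0,0,0.25],"roll":0,"gripper":0},{"dp":[0,0,0],"roll":0,"gripper":0},{"dp":[0,0,0],"roll":0,"gripper":0}]'
```

```text
time_s: 36.78
position: [0.5426, 0.1043, 0.0282]
ee_rot: [-0.0, -0.013, 1.0, -0.0]
wrist_force: [0.2, 0.0, -0.7]
gripper_width: 0.0167
gripper_force: 33.6
```

```bash
python3 -m inch '[{"dp":[0,0,0],"roll":0,"gripper":0.35},{"dp":[0,0,0],"roll":0,"gripper":0.35},{"dp":[0,0,0],"roll":0,"gripper":0.35},{"dp":[0,0,0],"roll":0,"gripper":0.35},{"dp":[0,0,-2],"roll":0,"gripper":0.35},{"dp":[0,0,-3],"roll":0,"gripper":0.35},{"dp":[0,-2,-3],"roll":0,"gripper":0.35},{"dp":[0,-3.5,0],"roll":0,"gripper":0.35},{"dp":[0,-3.5,0],"roll":0,"gripper":0.35},{"dp":[-1,-3.5,0],"roll":0,"gripper":0.35},{"dp":[-1,-3.5,0],"roll":0,"gripper":0.35},{"dp":[-1,-3.5,0],"roll":0,"gripper":0.35},{"dp":[-1,-3.5,0],"roll":0,"gripper":0.35},{"dp":[0,0,0],"roll":0,"gripper":0.35},{"dp":[0,0,0],"roll":0,"gripper":0.35}]'; python3 -c "
from h import *
im=snap('top','t10.png');f=im['frame']
a=cv2.resize(f[180:290,190:290],None,fx=4,fy=4,interpolation=cv2.INTER_CUBIC);im2=snap('side','s10.png');f=im2['frame'];b=cv2.resize(f[120:230,220:320],None,fx=4,fy=4,interpolation=cv2.INTER_CUBIC)
cv2.imwrite('pics/t10c.png',np.hstack([a,b])[:,:,::-1])
for c in('top','side'):
  for q in('long_1','short_1'):
    I=eyes.look_for(c,q);print(c,q,[(np.round(r['position'],3).tolist(),round(r['score'],2)) for r in I])
go([.5805,.0435,.12],np.radians(91.5))"
```

```text
time_s: 38.03
position: [0.5886, -0.1265, 0.108]
ee_rot: [-0.0, -0.011, 1.0, -0.0]
wrist_force: [0.4, -0.6, 0.0]
gripper_width: 0.0296
gripper_force: 0.0
top long_1 [([0.606, 0.167, 0.036], 0.55), ([0.531, -0.468, 0.018], 0.47), ([0.572, 0.127, 0.018], 0.27)]
top short_1 [([0.544, 0.104, 0.038], 0.5), ([0.573, 0.128, 0.017], 0.49)]
side long_1 [([0.533, -0.47, 0.017], 0.86), ([0.374, -0.354, 0.019], 0.86), ([0.607, 0.099, 0.037], 0.56), ([0.61, 0.16, 0.037], 0.41)]
side short_1 [([0.543, 0.095, 0.034], 0.54)]
dp [ 0.33 16.7  -1.15] worldturn -0.0 roll 0.01 pos [ 0.5883 -0.1234  0.1085] j6 -0.23 w 0.0297 t 38.3333
```

View pics/t10c.png

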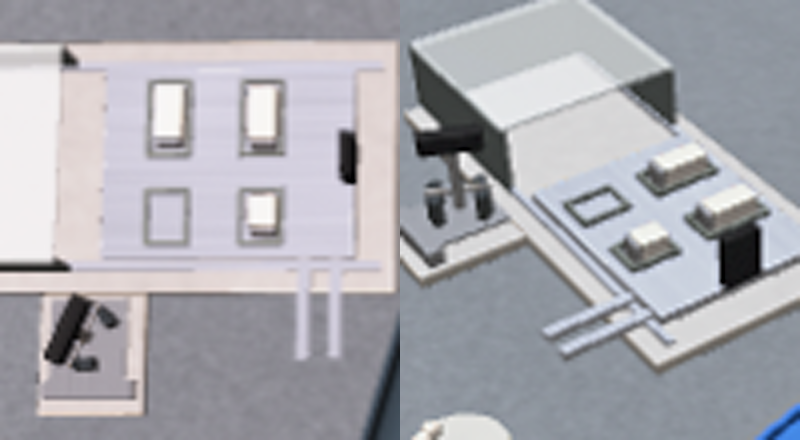

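All three blocks lie flat in pockets of their own length. In the top crop they are at (168,115), (261,115) and (262,213), and the pin is still parked. Next I push the magazine home.

```bash
python3 -m inch '[{"dp":[0,3,-0.5],"roll":0,"gripper":0.35},{"dp":[0,3.5,-0.5],"roll":0,"gripper":0.35},{"dp":[0,3.5,0],"roll":0,"gripper":0.35},{"dp":[0.1,3.5,0],"roll":0,"gripper":0.35},{"dp":[0.2,3.3,0],"roll":0,"gripper":0.35},{"dp":[0,0,2],"roll":0,"gripper":0.35},{"dp":[0,0,0],"roll":0,"gripper":0.35},{"dp":[0,0,0],"roll":0,"gripper":0.35}]'; python3 -c "
from h import *
go([.5805,.0445,.033],np.radians(91.5))"
```

```text
time_s: 39.0
position: [0.5802, 0.0441, 0.0979]
ee_rot: [-0.001, -0.013, 1.0, -0.0]
wrist_force: [0.7, -0.1, 0.2]
gripper_width: 0.0293
gripper_force: 0.0
dp [-0.05  0.04  6.49] worldturn -0.0 roll 0.01 pos [0.5802 0.0441 0.0979] j6 0.05 w 0.0293 t 39.0
```

```bash
python3 -m inch '[{"dp":[0,0.1,2],"roll":0,"gripper":0.35},{"dp":[0,0,2],"roll":0,"gripper":0.35},{"dp":[0,0,1.5],"roll":0,"gripper":0.35},{"dp":[0,0,0.9],"roll":0,"gripper":0.35},{"dp":[0,0,0],"roll":0,"gripper":0.35},{"dp":[0,0,0],"roll":0,"gripper":0},{"dp":[0,0,0],"roll":0,"gripper":0},{"dp":[0,0,0],"roll":0,"gripper":0},{"dp":[0,0,0],"roll":0,"gripper":0},{"dp":[0,0,0],"roll":0,"gripper":0},{"dp":[0,0,0],"roll":0,"gripper":0}]' 50; python3 -m inch '[{"dp":[0,0.4,0],"roll":0,"gripper":0},{"dp":[0,0.7,0],"roll":0,"gripper":0},{"dp":[0,1,0],"roll":0,"gripper":0},{"dp":[0,1,0],"roll":0,"gripper":0},{"dp":[0,1,0],"roll":0,"gripper":0},{"dp":[0,1,0],"roll":0,"gripper":0},{"dp":[0,1,0],"roll":0,"gripper":0},{"dp":[0,1,0],"roll":0,"gripper":0},{"dp":[0,1,0],"roll":0,"gripper":0},{"dp":[0,1,0],"roll":0,"gripper":0},{"dp":[0,1,0],"roll":0,"gripper":0},{"dp":[0,1,0],"roll":0,"gripper":0},{"dp":[0,1,0],"roll":0,"gripper":0},{"dp":[0,0.8,0],"roll":0,"gripper":0},{"dp":[0,0.6,0],"roll":0,"gripper":0},{"dp":[0,0.5,0],"roll":0,"gripper":0},{"dp":[0,0.4,0],"roll":0,"gripper":0},{"dp":[0,0.3,0],"roll":0,"gripper":0},{"dp":[0,0,0],"roll":0,"gripper":0}]' 50
```

```text
time_s: 39.92
position: [0.5813, 0.048, 0.0351]
ee_rot: [0.0, -0.014, 1.0, 0.004]
wrist_force: [-0.0, 19.7, -4.3]
gripper_width: 0.0089
gripper_force: 51.9
time_s: 41.5
position: [0.5773, 0.1931, 0.035]
ee_rot: [0.0, -0.013, 1.0, 0.001]
wrist_force: [-3.2, 2.3, 4.9]
gripper_width: 0.009
gripper_force: 53.7
```

```bash
python3 -m inch '[{"dp":[0,0.2,0],"roll":0,"gripper":0},{"dp":[0,0.2,0],"roll":0,"gripper":0},{"dp":[0,0,0],"roll":0,"gripper":0},{"dp":[0,0,0],"roll":0,"gripper":0}]' 50; python3 -m inch '[{"dp":[0,0.2,0],"roll":0,"gripper":0},{"dp":[0,0.2,0],"roll":0,"gripper":0},{"dp":[0,0,0],"roll":0,"gripper":0},{"dp":[0,0,0],"roll":0,"gripper":0}]'
```

```text
time_s: 41.83
position: [0.5772, 0.1968, 0.035]
ee_rot: [0.0, -0.013, 1.0, 0.001]
wrist_force: [-4.2, 0.3, 6.5]
gripper_width: 0.0086
gripper_force: 53.7
time_s: 42.17
position: [0.5772, 0.1982, 0.035]
ee_rot: [0.0, -0.012, 1.0, -0.002]
wrist_force: [-2.3, -11.5, 7.8]
gripper_width: 0.0091
gripper_force: 54.2
```

```bash
python3 -m inch '[{"dp":[0,0.1,0],"roll":0,"gripper":0},{"dp":[0,0,0],"roll":0,"gripper":0},{"dp":[0,-0.3,0],"roll":0,"gripper":0.35},{"dp":[0,0,0],"roll":0,"gripper":0.35},{"dp":[0,0,0],"roll":0,"gripper":0.35},{"dp":[0,0,-2],"roll":0,"gripper":0.35},{"dp":[0,0,-3],"roll":0,"gripper":0.35},{"dp":[0,0,-3],"roll":0,"gripper":0.35},{"dp":[0,0,-3],"roll":0,"gripper":0.35},{"dp":[2,0.3,-0.5],"roll":0,"gripper":0.35},{"dp":[3,0.5,0],"roll":0,"gripper":0.35},{"dp":[3,0.5,0],"roll":0,"gripper":0.35},{"dp":[2.5,0.5,0],"roll":0,"gripper":0.35},{"dp":[0,0,0],"roll":1.2,"gripper":0.35},{"dp":[0,0,0],"roll":1.2,"gripper":0.35},{"dp":[0,0,0],"roll":1.2,"gripper":0.35},{"dp":[0,0,0],"roll":1.2,"gripper":0.35},{"dp":[0,0,0],"roll":0,"gripper":0.35}]'; python3 -c "
from h import *
im=eyes.get_image('top');f=im['frame']
E=px2w(im,[(139.6+415/5,179.6+40)],.02)[0];print(E)
import cv2;cv2.imwrite('pics/t11.png',f[:,:,::-1])
go([.4635,.2135,.068],np.radians(67.6))"
```

```text
time_s: 43.67
position: [0.472, 0.2135, 0.1495]
ee_rot: [0.0, 0.198, 0.98, 0.0]
wrist_force: [0.3, -0.9, -0.1]
gripper_width: 0.0298
gripper_force: 0.0
[0.57892843 0.19226653 0.02      ]
dp [ 0.8  -0.32  8.14] worldturn 0.0 roll -0.01 pos [0.4721 0.2133 0.1495] j6 0.82 w 0.03 t 43.7167
```

```bash
python3 -m inch '[{"dp":[0.8,-0.32,2],"roll":0,"gripper":0.35},{"dp":[0,0,2.5],"roll":0,"gripper":0.35},{"dp":[0,0,2],"roll":0,"gripper":0.35},{"dp":[0,0,1.6],"roll":0,"gripper":0.35},{"dp":[0,0,0],"roll":0,"gripper":0.35},{"dp":[0,0,0],"roll":0,"gripper":0},{"dp":[0,0,0],"roll":0,"gripper":0},{"dp":[0,0,0],"roll":0,"gripper":0},{"dp":[0,0,0],"roll":0,"gripper":0},{"dp":[0,0,0],"roll":0,"gripper":0},{"dp":[0,0,0],"roll":0,"gripper":0}]' 60; python3 -m inch '[{"dp":[0,0,-0.3],"roll":0,"gripper":0},{"dp":[0,0,-0.3],"roll":0,"gripper":0},{"dp":[0,0,0],"roll":0,"gripper":0},{"dp":[0,0,0],"roll":0,"gripper":0}]'
```

```text
time_s: 44.63
position: [0.4639, 0.214, 0.0693]
ee_rot: [0.0, 0.195, 0.981, 0.001]
wrist_force: [0.3, 4.4, -6.8]
gripper_width: 0.0106
gripper_force: 60.4
time_s: 44.97
position: [0.4639, 0.214, 0.0753]
ee_rot: [0.0, 0.195, 0.981, 0.001]
wrist_force: [1.5, 5.1, -8.3]
gripper_width: 0.0108
gripper_force: 60.2
```

```bash
python3 -m inch '[{"dp":[0,0,0],"roll":0.7,"gripper":0},{"dp":[0,0,0],"roll":1.3,"gripper":0},{"dp":[0,0,0],"roll":1.3,"gripper":0},{"dp":[0,0,0],"roll":1.3,"gripper":0},{"dp":[0,0,0],"roll":1.3,"gripper":0},{"dp":[0,0,0],"roll":1.3,"gripper":0},{"dp":[0,0,0],"roll":1.3,"gripper":0},{"dp":[0,0,0],"roll":1.3,"gripper":0},{"dp":[0,0,0],"roll":1.3,"gripper":0},{"dp":[0,0,0],"roll":1.3,"gripper":0},{"dp":[0,0,0],"roll":0.9,"gripper":0},{"dp":[0,0,0],"roll":0,"gripper":0},{"dp":[0,0,0],"roll":0,"gripper":0}]' 60;  python3 -c "
from h import *
p,M,s=tool();print(s['wrist_torque'],np.degrees(np.arctan2(M[1,1],M[0,1])))"
```

```text
time_s: 46.05
position: [0.4632, 0.2139, 0.0749]
ee_rot: [-0.001, 0.701, 0.713, 0.001]
wrist_force: [-2.1, 5.4, -7.9]
gripper_width: 0.0105
gripper_force: 60.3
[1.23192512 0.49322762 0.16033696] 1.03761429825436
```

Turned to the lower stop. I lower it in the grip to where it started, watching the force.

```bash
python3 -m inch '[{"dp":[0,0,0.5],"roll":0,"gripper":0},{"dp":[0,0,0.5],"roll":0,"gripper":0},{"dp":[0,0,0.5],"roll":0,"gripper":0},{"dp":[0,0,0.5],"roll":0,"gripper":0},{"dp":[0,0,0.2],"roll":0,"gripper":0},{"dp":[0,0,0],"roll":0,"gripper":0},{"dp":[0,0,0],"roll":0,"gripper":0}]'
```

```text
time_s: 46.63
position: [0.4633, 0.214, 0.053]
ee_rot: [-0.001, 0.701, 0.714, 0.001]
wrist_force: [-1.4, 5.1, -5.1]
gripper_width: 0.0106
gripper_force: 60.7
```

```bash
python3 -m inch '[{"dp":[0,0,0.2],"roll":0,"gripper":0},{"dp":[0,0,0],"roll":0,"gripper":0},{"dp":[0,0,0],"roll":0,"gripper":0.35},{"dp":[0,0,0],"roll":0,"gripper":0.35},{"dp":[0,0,0],"roll":0,"gripper":0.35},{"dp":[0,0,0],"roll":0,"gripper":0.35},{"dp":[0,0,-3],"roll":0,"gripper":0.35},{"dp":[0,0,-3.5],"roll":0,"gripper":0.35},{"dp":[0,0,-3.5],"roll":0,"gripper":0.35},{"dp":[3,-3,0],"roll":0,"gripper":0.35},{"dp":[3,-3,0],"roll":0,"gripper":0.35},{"dp":[3,-3,0],"roll":0,"gripper":0.35},{"dp":[3,-3,0],"roll":0,"gripper":0.35},{"dp":[-2,-3,0],"roll":0,"gripper":0.35},{"dp":[0,0,0],"roll":0,"gripper":0.35},{"dp":[0,0,0],"roll":0,"gripper":0.35}]'; python3 -c "
from h import *
im=snap('top','t12.png');f=im['frame'];g=cv2.imread('pics/side0.png')
a=cv2.resize(f[180:295,140:255],None,fx=3.4,fy=3.4,interpolation=cv2.INTER_CUBIC);im2=snap('side','s12.png');f=im2['frame'];b=cv2.resize(f[110:225,205:320],None,fx=3.4,fy=3.4,interpolation=cv2.INTER_CUBIC)
print(np.abs(f[170:190,215:250].astype(int)-g[170:190,215:250,::-1]).mean(),[ (abs(f[y0:y1,x0:x1].astype(int)-g[y0:y1,x0:x1,::-1])).mean().round(1) for x0,x1,y0,y1 in((215,250,145,190),(265,285,140,170),(220,245,220,245),(400,435,170,220),(345,375,135,170))])
cv2.imwrite('pics/t12c.png',np.hstack([a,b])[:,:,::-1]);p,M,s=tool();print(p)"
```

```text
time_s: 47.97
position: [0.3124, 0.3078, 0.1504]
ee_rot: [0.0, 0.7, 0.714, -0.0]
wrist_force: [-0.7, 0.1, 0.3]
gripper_width: 0.0303
gripper_force: 0.0
2.86 [np.float64(2.9), np.float64(14.5), np.float64(2.8), np.float64(1.9), np.float64(2.6)]
[0.3144934  0.30852839 0.15068894]
```

View pics/t12c.png

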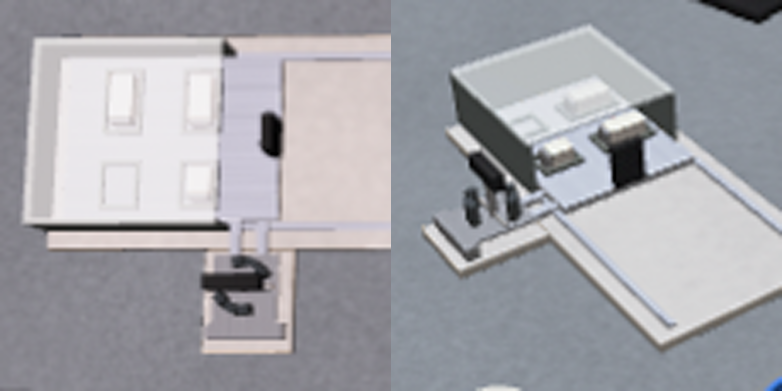

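The pin and handle match the starting picture and are fully down. The magazine is home with its tab at (270,133), the blocks are in their pockets, and the bystanders have not changed.

```bash
python3 -c "
from cell import bot
print(bot.job_done())"
```

```text
the job is handed in; nothing more can be done
None
```

All three blocks in the bin (two long, one short) lie flat in pockets of their own length, the magazine is home, and the pin is down and locked; the job is handed in and no verdict was returned.

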